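Creep the loaded parts crate home and latch it

ROBOT

A 6-joint arm with a two-finger parallel gripper is mounted at the origin on the work surface. World frame = base frame: x ahead of the robot, y to its left, z up, the work surface at z = 0. Lengths are in m, angles in rad, forces in N, time in s.
With the tool pointing down it reaches from about 0.3 to 0.95 m from the base axis. Payload 3.1 kg.
Tool frame: the origin (TCP) lies where the fingers leave the gripper's body, on its centre line; the fingertips stand 73 mm ahead of it and the grasp point (between the pads) lies 54 mm ahead of it (tips_ahead is the z of the fingertips in the tool frame, in m); z points along the fingers, x is the direction in which the jaws open and shut, and the axes are right-handed (so a half turn about z gives the same grasp; the last joint's range is limited). The gripper opens to 85 mm and grips with 20 to 120 N. Pads are 22 mm wide; open, the fingers measure 114 mm over their backs; the gripper's body (76 mm by 85 mm) begins 54 mm behind the grasp point. The pads swing forward as they close: fully open they stand 13 mm farther back than shut.
Start: joints at [-1.368, 0.308, 1.634, -0, 1.2, -0.07], TCP at [0.168, -0.602, 0.304] pointing down, gripper open.
Joint ranges: [-3.06, 3.06], [-0.79, 1.96], [0.05, 2.63], [-1.19, 4.34], [0.05, 2.64], [-2.94, 2.94]. Speed limits (rad/s): [2.79, 2.79, 3.14, 3.14, 3.14, 3.14].

INTERFACE

Orientations are given as a rotation vector (axis times angle).
In Python, from cell import * gives the robot as it stands. The module is installed in compiled form; this text tells all that it offers.
- The arm moves only by the tool drive_tool, never from a script. Its arguments are lists of equal length, an entry for each row: "hand": the finger opening in cm, from 0 to 8.54; "linear": the shift along the tool's x, y, z in cm, a list of three; "yaw": the turn about the tool's z in rad. In form: {"hand": [hand, ...], "linear": [[tx, ty, tz], ...], "yaw": [yaw, ...]}. A call has 1 to 12 rows; each row shifts and turns the pose as measured when the row begins, along the tool's axes as they then stand; what a row does not reach is not made up. A row lasts 1/12 s, in which the tool goes at most 41.7 mm and 7.16 degrees, less where a joint would pass 70% of its speed; a pose out of reach is approached as far as the arm can. A call is refused whole if a number of a shift passes 4.17 or a number of a turn 0.125, either way. A call with a gripper value outside its range is refused whole. The fingers move at their own pace and stop on an object; the grip force is fixed at half the most. Time passes only in rows, so rows that do not move let the fingers close. It gives the time, the measured TCP pose, the force and the opening at its end, in the units of the state.
- sense(): the state, without advancing time (a new reading comes with each control period).
- camera(name): name is "scene" or "top" or "wrist"; returns a dict with "frame" (480x640x3 uint8, red, green, blue), "vertical_fov" (degrees; the focal length in pixels is half the picture's height over the tangent of half this angle, whatever the lens; pixels are square), "cx", "cy" (the principal point, pixels), "extrinsics" (4x4, takes a point from camera to world coordinates). Camera axes: x right, y down, z forward; pixel columns grow to the right and rows downward; lengths in m; the calibration is good to about 2 mm. A picture is of the moment at which its call begins. There is no depth.
- job_done(): hands the job in, once; it reports no verdict.
The state is a dict: "t": time; "joints": joint angles; "qvel": joint speeds; "joint_efforts": joint torques, N m; "position": TCP position; "eef_rot": TCP orientation; "ft_force": force on the tool from outside, world axes, zero at the start; "wrist_torque": the same for the moment, N m; "opening": opening from 0.0 (shut) to 1.0 (fully open).
Only numpy, scipy, OpenCV 4.12 (cv2) and the standard library are available. Lean on these libraries where they do the work, as an engineer would, in place of code of your own. Each camera call takes 0.05 s, during which the arm holds its last target.

TASK

Creep the heavy crate of used parts forward into its bay until both far corners are home on the rubber buffers: nudge its two near corners forward in turn, a little at a time and gently (over 20 N cracks the old plastic), never touching the headlamp that bulges over its near side. Once it is home, seat it with a steady press of about 12 N on a near corner for a second, then swing the catch shut behind it, and leave the other things on the bench as they are.

Things in the scene. Friction and masses are not known exactly. Their poses are not given: they have to be found in the camera images.
- bay: Fixed steel bay. Origin: on the bench under the centre of a home crate; x points in to the back stop, y left. Rails 30 mm high, inner faces at y = +-149 mm, x = 45 to 100 mm; 18 mm high lead-ins flare from x = 46, y = +-147 out to x = -15, y = +-172 mm. Buffer faces at x = 90, y = +-100 mm. The crate has 7 mm play each side and wedges on the rails if one corner gets too far ahead.
- crate: Loaded tan plastic crate, 180 (x) by 280 (y) by 60 mm high, about 1.2 kg (varies). Origin under its centre; x forward, y left. Home: at the bay's origin, square to it (4 mm short at a near corner is accepted); starts 80 to 110 mm short. Pushing one near corner takes 5 to 10 N. Cracks if the robot presses or clamps it with more than 20 N.
- corner_left (a point): Pushing place on the outer face of the crate's near wall at its left end: x = -90 mm, y = 115 mm, 30 mm above the crate's underside. The wall there is plain and flat from 95 to 140 mm from the middle, bench to rim (60 mm).
- corner_right (a point): The same at the right end: x = -90 mm, y = -115 mm, 30 mm up.
- lamp: Round headlamp, 96 mm across, fixed upright in the crate, glass towards the robot, bulging 23 mm beyond the near wall, centred on the wall's middle, 14 to 110 mm above the bench. Not to be touched. Its frame is the crate's frame.
- catch (a joint): Steel bar on a fixed upright axis at bay x = -101, y = 175 mm. 0 rad: shut, lying along bay -y behind the crate's left corner, 6 mm clear of a home crate. As it opens the free end swings to bay -x (1.57), then out to +y (limit 2.2). Starts at 1.5 to 2.0; stays where left; about 1 N at its end turns it. Bar 10 mm thick, 90 mm long from the axis, 30 to 44 mm above the bench.
- catch_pin (a point): Middle of the catch bar's upright black pin (10 mm across, 44 to 76 mm above the bench), 80 mm from the catch's axis; this point is 60 mm above the bench and moves with the catch.
- jar: closed glass jar, 64 mm across, 100 mm high, bystander; origin under its centre
- carton: small brown carton 90 x 60 x 50 mm high, bystander; origin under its centre
- gauge: round dial gauge lying face up, 84 mm across, 56 mm high, bystander; origin under its centre
- wrench: steel wrench lying flat, 170 mm long along its x, bystander; origin under its middle
- spring: standing coil spring damper, 70 mm across, 130 mm high, bystander; origin under its centre
- indicator: amber indicator lamp lying lens up, 70 mm across, 43 mm high, bystander; origin under its centre

How it is judged:
On the way, in this order (a step that is already met when the one before it is completed fails the run):
1. the crate is home, both near corners within 4 mm of the home line, and pressed so that it bears on the bay with more than 3 N (x of each of corner_left, corner_right in the frame of bay above -0.094 m and contact force between crate and bay above 3 N), for 0.3 s.
2. the catch is swung shut behind the home crate (x of each of corner_left, corner_right in the frame of bay above -0.094 m and value of joint catch below 0.12 rad), for 0.2 s.
At the end, for the whole second after the job is handed in: The crate stands still in the bay with both near corners within 4 mm of home (far wall on both buffers), and the catch is within 0.12 rad of shut (all of step 2 and linear speed of crate below 0.01 m/s); the robot touches nothing.
It fails at once if the robot presses on the crate with more than 20 N (contact force between any of the arm, the fingers and crate above 20 N).
It fails at once if the robot touches the headlamp (contact force between any of the arm, the fingers and lamp above 0.5 N).
It fails at once if a bystander is moved by more than 15 mm (distance of any of jar, carton, gauge, wrench, spring, indicator from where it was at the start of the episode above 0.015 m).
It also fails if it takes over 72 s, if anything falls off the work surface, if the arm or the gripper's body presses on something with over 40 N, if the wrist force passes 120 N, or if a joint passes its speed limit or range.

## Working session

There is one attempt and no reset: what is moved stays moved. The work goes in short steps, Python scripts to look and compute and a tool call to move; the robot and the scene stay as the last step left them, time stands still between calls to the robot, and variables do not carry over. Pictures are saved under pics/ and viewed, and the job is handed in when it is done.

Besides the shell and the picture viewer there is one more tool, called after "Request:" as name(argument=value, ...), one argument or row to a line, values as JSON. drive_tool: Moves the arm, as the interface text tells. Its arguments: {"type":"object","properties":{"hand":{"type":"array"},"linear":{"type":"array"},"yaw":{"type":"array"}},"required":["hand","linear","yaw"]}

```bash
mkdir -p pics; python3 - <<'E'
from cell import *
import cv2
s=sense()
for k,v in s.items(): print(k,v)
for n in ("scene","top","wrist"):
    c=camera(n); cv2.imwrite(f"pics/{n}0.png",c["frame"][:,:,::-1]); print(n,c["vertical_fov"],c["cx"],c["cy"]); print(c["extrinsics"])
E
```

```text
t 0.0
joints [-1.36768512e+00  3.09022297e-01  1.63519432e+00 -3.02208233e-05
  1.19971332e+00 -6.97186244e-02]
qvel [-0.00098205 -0.00046773 -0.00066814 -0.00070618 -0.00025314  0.0014451 ]
joint_efforts [-8.85036588e-04 -4.15251374e+01 -2.76667696e+01 -3.55936290e-04
  1.02684993e-02  2.07595588e-05]
position [ 0.16823302 -0.60124497  0.30263242]
eef_rot [-2.50170312  1.89777355  0.00279108]
ft_force [-0.117855    0.19493369 -0.04028468]
wrist_torque [-0.0116205   0.0057508   0.00236552]
opening 0.9980511606262663
scene 52.75419666788637 313.20243967863473 239.27457674872755
[[ 0.04436729  0.82195675 -0.5678192   1.25836714]
 [ 0.99901355 -0.03756415  0.02368257 -0.02978476]
 [-0.00186359 -0.5683098  -0.82281255  1.06985379]
 [ 0.          0.          0.          1.        ]]
top 57.927586409814296 317.4983176192798 246.38135212227445
[[ 0.02465118 -0.9986894   0.04485319  0.53282709]
 [-0.999475   -0.02556451 -0.01990422 -0.01370487]
 [ 0.02102479 -0.04433898 -0.99879528  0.97705813]
 [ 0.          0.          0.          1.        ]]
wrist 70.18890737072829 322.8203566128381 238.40086888513375
[[ 0.26863004 -0.9180907  -0.2914573   0.24321182]
 [-0.96324091 -0.256729   -0.07910229 -0.58011532]
 [-0.00220247  0.30199285 -0.95330765  0.37189605]
 [ 0.          0.          0.          1.        ]]
```

View pics/top0.png

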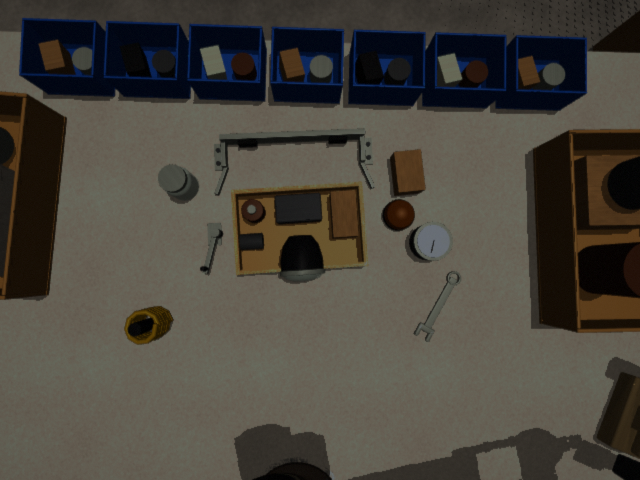

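View pics/scene0.png

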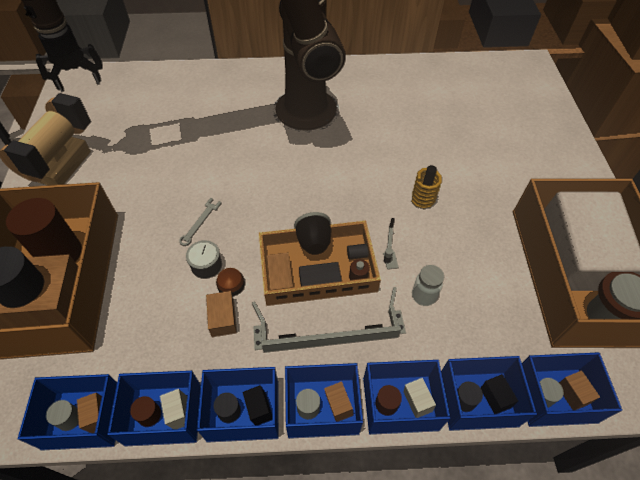

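```bash
python3 - <<'E'
import cv2
f=cv2.imread("pics/top0.png")
c=f[115:345,140:470]
c=cv2.convertScaleAbs(c,alpha=1.5)
cv2.imwrite("pics/topz.png",cv2.resize(c[0:110,60:260],None,fx=4,fy=4,interpolation=cv2.INTER_CUBIC))
cv2.imwrite("pics/topz2.png",cv2.resize(c[60:170,50:250],None,fx=4,fy=4,interpolation=cv2.INTER_CUBIC))
E
```

```text
(no output)
```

View pics/topz.png

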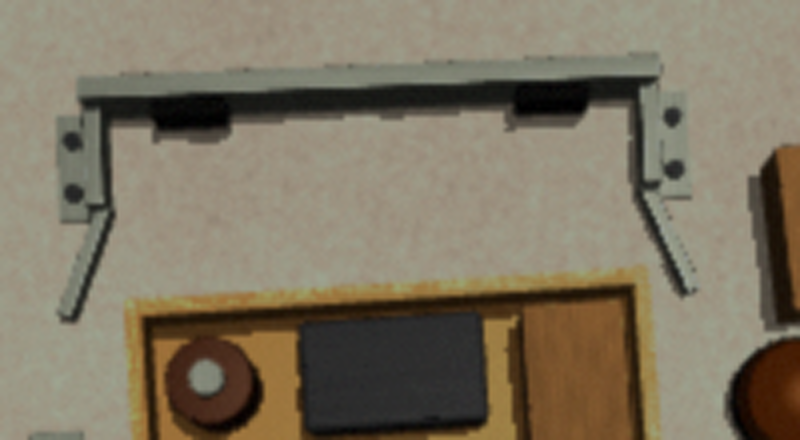

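View pics/topz2.png

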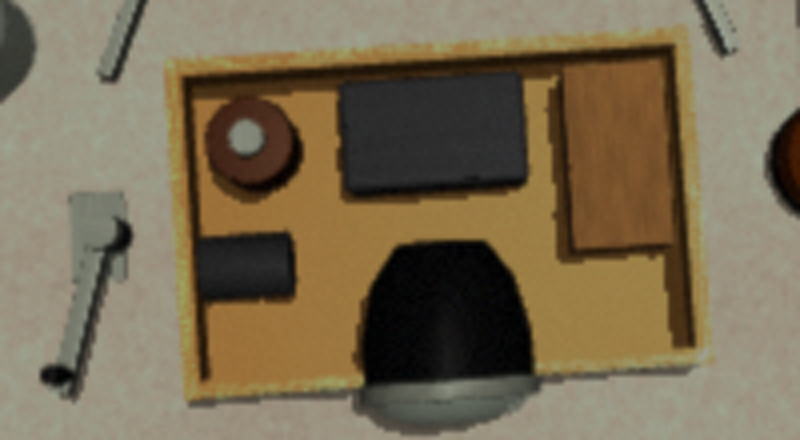

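```bash
cat > h.py <<'E'
import numpy as np
from scipy.optimize import least_squares
CAM={}
def ray(c,u,v,z):
    f=240/np.tan(np.radians(c["vertical_fov"])/2); E=c["extrinsics"]
    d=E[:3,:3]@np.array([(u-c["cx"])/f,(v-c["cy"])/f,1]); o=E[:3,3]
    return (o+d*(z-o[2])/d[2])[:2]
def fit(loc,W):
    loc=np.array(loc);W=np.array(W)
    def r(p):
        R=np.array([[np.cos(p[2]),-np.sin(p[2])],[np.sin(p[2]),np.cos(p[2])]])
        return ((loc@R.T+p[:2])-W).ravel()
    s=least_squares(r,[.6,0,0]); return s.x,s.fun.reshape(-1,2)*1000
def inv(p,w):
    c,s=np.cos(p[2]),np.sin(p[2]); d=np.array(w)-p[:2]; return np.array([c*d[0]+s*d[1],-s*d[0]+c*d[1]])
def fwd(p,l):
    c,s=np.cos(p[2]),np.sin(p[2]); return np.array(p[:2])+[c*l[0]-s*l[1],s*l[0]+c*l[1]]
E
python3 - <<'E'
from cell import *; from h import *
c=camera("top")
P=lambda x,y,o,z: ray(c,x/4-.375+o[0],y/4-.375+o[1],z)
A=(200,115);B=(190,175)
np.set_printoptions(precision=4,suppress=True)
bay=[((46,147),P(112,212,A,.018)),((46,-147),P(638,192,A,.018)),((-15,172),P(75,320,A,.018)),((-15,-172),P(684,293,A,.018))]
b,r=fit([np.array(l)/1000 for l,_ in bay],[w for _,w in bay]); print("bay",b,r)
cr=[((90,140),P(165,62,B,.06)),((90,-140),P(688,30,B,.06)),((-90,140),P(190,400,B,.06)),((-90,-140),P(712,363,B,.06))]
k,r2=fit([np.array(l)/1000 for l,_ in cr],[w for _,w in cr]); print("crate",k,r2)
print("crate in bay",inv(b,k[:2]),k[2]-b[2])
for x in ((-.09,.115),(-.09,-.115)): print(inv(b,fwd(k,x)), fwd(k,x))
pin=P(57,374,B,.076);ax=fwd(b,(-.101,.175)); print("pin",pin,"axis",ax,"axis seen",P(118,232,B,.06), np.linalg.norm(pin-ax))
l=inv(b,pin)-[-.101,.175]; print("catch", np.arctan2(-l[0],-l[1]))
for x,y,z in ((175,178,.1),(408,172,.05),(432,242,.056),(438,305,.01),(148,325,.1),(399,214,.043)): print(ray(c,x,y,z))
E
```

```text
bay [0.7112 0.0217 0.0709] [[ 0.6964  0.364 ]
 [ 1.6017 -0.3115]
 [-0.9904  2.6222]
 [-1.3077 -2.6746]]
crate [0.6123 0.0071 0.0945] [[-0.0196  0.2771]
 [ 1.3345 -0.9806]
 [-0.763   2.3621]
 [-0.5518 -1.6586]]
crate in bay [-0.0997 -0.0076] 0.023658946185803678
[-0.1924  0.1052] [0.5118 0.113 ]
[-0.1869 -0.1247] [ 0.5336 -0.1159]
pin [0.5224 0.2018] axis [0.598  0.1891] axis seen [0.5977 0.1763] 0.0767185084785974
catch 1.8074847969190833
[0.7034 0.2608]
[ 0.7407 -0.2243]
[ 0.5898 -0.2768]
[ 0.4522 -0.3052]
[0.4068 0.3027]
[ 0.6497 -0.2076]
```

```bash
cat >> h.py <<'E'
from scipy.spatial.transform import Rotation as Ro
BAY=np.array([0.7112,0.0217,0.0709])
def pose(s):
    R=Ro.from_rotvec(s["eef_rot"]).as_matrix(); return np.array(s["position"]),np.arctan2(R[1,0],R[0,0])
def plan(wps,s,step=.038,dy=.12):
    """wps: list of (x,y,z,phi)"""
    p,f=pose(s); out=[]
    for w in wps:
        t=np.array(w[:3]); df=(w[3]-f)
        n=int(max(np.ceil(np.linalg.norm(t-p)/step),np.ceil(abs(df)/dy),1))
        d=(t-p)/n
        for i in range(n):
            x=np.array([np.cos(f),np.sin(f)]);y=np.array([np.sin(f),-np.cos(f)])
            out.append(([round(100*float(d[:2]@x),1),round(100*float(d[:2]@y),1),round(-100*float(d[2]),1)],round(-df/n,3)))
            f+=df/n
        p=t
    print("linear",[o[0] for o in out]); print("yaw",[o[1] for o in out],len(out))
def st(s):
    p,f=pose(s); b=inv(BAY,p[:2])
    R=Ro.from_rotvec(s["eef_rot"]).as_matrix()
    F=np.array(s["ft_force"]); c,sn=np.cos(BAY[2]),np.sin(BAY[2])
    print("t%.2f"%s["t"],"pos",p.round(4),"bay xy mm",(b*1000).round(1),"phi",round(f,4),"tilt",R[:2,2].round(3),"Fbay",round(c*F[0]+sn*F[1],2),round(-sn*F[0]+c*F[1],2),"open",round(s["opening"],3))
E
python3 - <<'E'
from cell import *; from h import *
s=sense(); st(s)
t=fwd(BAY,(-.192-.07,.107)); print(t)
plan([(*t,.25,1.6417)],s)
E
```

```text
t0.20 pos [ 0.1683 -0.6015  0.3031] bay xy mm [-585.7 -583.2] phi -1.298 tilt [-0.     0.001] Fbay -0.52 0.59 open 0.998
[0.44227829 0.10987094]
linear [[-2.4, -1.8, 0.2], [-2.2, -2.1, 0.2], [-2.0, -2.3, 0.2], [-1.7, -2.6, 0.2], [-1.4, -2.7, 0.2], [-1.0, -2.9, 0.2], [-0.7, -3.0, 0.2], [-0.3, -3.0, 0.2], [0.0, -3.0, 0.2], [0.4, -3.0, 0.2], [0.7, -3.0, 0.2], [1.1, -2.9, 0.2], [1.4, -2.7, 0.2], [1.7, -2.5, 0.2], [2.0, -2.3, 0.2], [2.3, -2.1, 0.2], [2.5, -1.8, 0.2], [2.7, -1.5, 0.2], [2.8, -1.1, 0.2], [2.9, -0.8, 0.2], [3.0, -0.5, 0.2], [3.0, -0.1, 0.2], [3.0, 0.3, 0.2], [3.0, 0.6, 0.2], [2.9, 1.0, 0.2]]
yaw [np.float64(-0.118), np.float64(-0.118), np.float64(-0.118), np.float64(-0.118), np.float64(-0.118), np.float64(-0.118), np.float64(-0.118), np.float64(-0.118), np.float64(-0.118), np.float64(-0.118), np.float64(-0.118), np.float64(-0.118), np.float64(-0.118), np.float64(-0.118), np.float64(-0.118), np.float64(-0.118), np.float64(-0.118), np.float64(-0.118), np.float64(-0.118), np.float64(-0.118), np.float64(-0.118), np.float64(-0.118), np.float64(-0.118), np.float64(-0.118), np.float64(-0.118)] 25
```

Request:
drive_tool(
  hand=[0,0,0,0,0,0,0,0,0,0,0,0],
  linear=[
    [-2.4,-1.8,0.2],
    [-2.2,-2.1,0.2],
    [-2.0,-2.3,0.2],
    [-1.7,-2.6,0.2],
    [-1.4,-2.7,0.2],
    [-1.0,-2.9,0.2],
    [-0.7,-3.0,0.2],
    [-0.3,-3.0,0.2],
    [0.0,-3.0,0.2],
    [0.4,-3.0,0.2],
    [0.7,-3.0,0.2],
    [1.1,-2.9,0.2],
  ],
  yaw=[-0.118,-0.118,-0.118,-0.118,-0.118,-0.118,-0.118,-0.118,-0.118,-0.118,-0.118,-0.118],
)

```text
t: 1.2
position: [0.2897, -0.2461, 0.275]
eef_rot: [3.128, 0.275, 0.0]
ft_force: [0.8, 0.4, -0.2]
opening: 0.004
```

```bash
sed -i 's/round(-df\/n,3)/round(float(-df\/n),3)/' h.py; python3 - <<'E'
from cell import *; from h import *
s=sense(); st(s)
t=fwd(BAY,(-.192-.07,.107))
plan([(*t,.2,1.6417)],s)
E
```

```text
t1.20 pos [ 0.2897 -0.2461  0.275 ] bay xy mm [-439.5 -237.3] phi 0.1754 tilt [ 0.    -0.002] Fbay 0.84 0.33 open 0.004
linear [[1.6, -2.5, 0.6], [1.9, -2.3, 0.6], [2.1, -2.1, 0.6], [2.4, -1.8, 0.6], [2.6, -1.5, 0.6], [2.7, -1.2, 0.6], [2.8, -0.9, 0.6], [2.9, -0.6, 0.6], [3.0, -0.3, 0.6], [3.0, 0.1, 0.6], [3.0, 0.4, 0.6], [2.9, 0.7, 0.6], [2.8, 1.1, 0.6]]
yaw [-0.113, -0.113, -0.113, -0.113, -0.113, -0.113, -0.113, -0.113, -0.113, -0.113, -0.113, -0.113, -0.113] 13
```

Tracking is good. Continue.

Request:
drive_tool(
  hand=[0,0,0,0,0,0,0,0,0,0,0,0],
  linear=[
    [1.6,-2.5,0.6],
    [1.9,-2.3,0.6],
    [2.1,-2.1,0.6],
    [2.4,-1.8,0.6],
    [2.6,-1.5,0.6],
    [2.7,-1.2,0.6],
    [2.8,-0.9,0.6],
    [2.9,-0.6,0.6],
    [3.0,-0.3,0.6],
    [3.0,0.1,0.6],
    [3.0,0.4,0.6],
    [2.9,0.7,0.6],
  ],
  yaw=[-0.113,-0.113,-0.113,-0.113,-0.113,-0.113,-0.113,-0.113,-0.113,-0.113,-0.113,-0.113],
)

```text
t: 2.2
position: [0.4227, 0.1054, 0.2017]
eef_rot: [2.179, 2.246, 0.005]
ft_force: [0.6, -0.2, 0.7]
opening: -0.004
```

```bash
python3 - <<'E'
from cell import *; from h import *
s=sense(); st(s)
t=fwd(BAY,(-.192-.05,.107))
plan([(*t,.103,1.6417)],s)
E
```

```text
t2.20 pos [0.4227 0.1054 0.2017] bay xy mm [-281.9  104. ] phi 1.601 tilt [ 0.011 -0.006] Fbay 0.55 -0.26 open -0.004
linear [[0.2, 1.3, 3.3], [0.1, 1.3, 3.3], [0.1, 1.3, 3.3]]
yaw [-0.014, -0.014, -0.014] 3
```

Request:
drive_tool(
  hand=[0,0,0,0,0],
  linear=[
    [0.2,1.3,3.3],
    [0.1,1.3,3.3],
    [0.1,1.3,3.3],
    [0,0,0],
    [0,0,0],
  ],
  yaw=[-0.014,-0.014,-0.014,0,0],
)

```text
t: 2.62
position: [0.4672, 0.1192, 0.0979]
eef_rot: [2.111, 2.31, 0.009]
ft_force: [-0.7, 0.8, 0.1]
opening: -0.001
```

```bash
python3 - <<'E'
from cell import *; from h import *
import cv2
s=sense(); st(s)
for n in ("top","wrist"):
    c=camera(n); cv2.imwrite(f"pics/{n}1.png",cv2.convertScaleAbs(c["frame"][:,:,::-1],alpha=1.4))
E
```

```text
t2.62 pos [0.4672 0.1192 0.0979] bay xy mm [-236.5  114.5] phi 1.6605 tilt [ 0.013 -0.004] Fbay -0.65 0.89 open -0.001
```

View pics/wrist1.png

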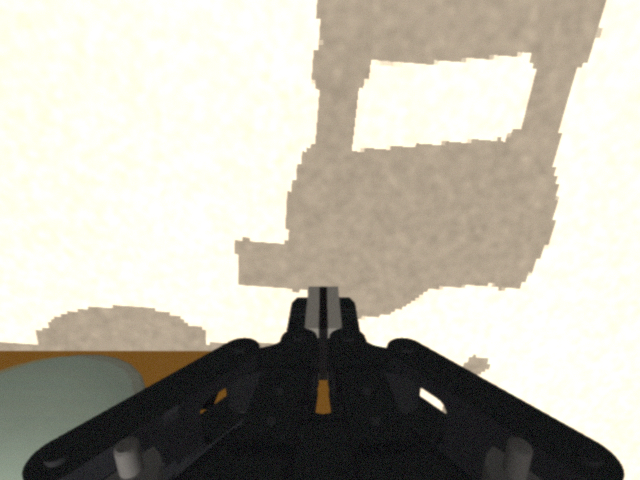

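View pics/top1.png

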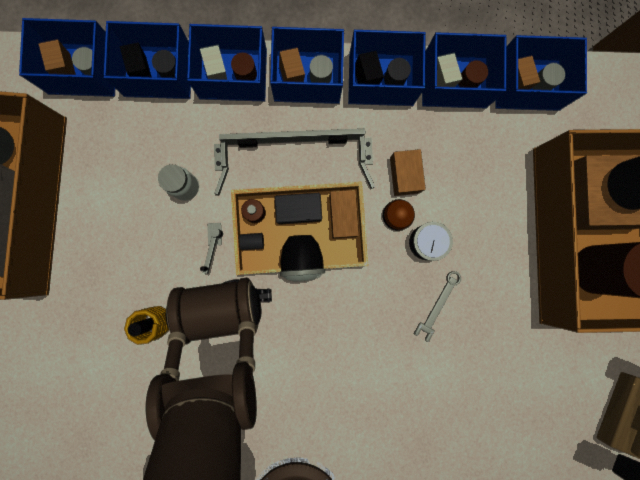

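Request:
drive_tool(
  hand=[0,0,0,0,0,0,0,0],
  linear=[
    [-0.2,1.2,-0.2],
    [0,0.8,0],
    [0,0.2,0],
    [0,0.2,0],
    [0,0.3,0],
    [0,0.3,0],
    [0,0.3,0],
    [0,0.3,0],
  ],
  yaw=[0.019,0,0,0,0,0,0,0],
)

```text
t: 3.38
position: [0.5019, 0.1191, 0.1125]
eef_rot: [2.135, 2.284, 0.019]
ft_force: [-6.5, 0.5, 4.1]
opening: 0.002
```

```bash
python3 - <<'E'
from cell import *; from h import *
s=sense(); st(s)
E
```

```text
t3.38 pos [0.5019 0.1191 0.1125] bay xy mm [-201.9  111.9] phi 1.6384 tilt [ 0.019 -0.002] Fbay -6.49 0.95 open 0.002
```

Request:
drive_tool(
  hand=[0,0,0,0],
  linear=[
    [0,0.4,0.1],
    [0,0.4,0.1],
    [0,0.4,0],
    [0,0.4,0],
  ],
  yaw=[0,0,0,0],
)

```text
t: 3.72
position: [0.5083, 0.1199, 0.1082]
eef_rot: [-2.143, -2.294, 0.013]
ft_force: [-7.2, 0.1, 4.4]
opening: -0.0
```

```bash
python3 - <<'E'
from cell import *; from h import *
s=sense(); st(s)
E
```

```text
t3.72 pos [0.5083 0.1199 0.1082] bay xy mm [-195.5  112.3] phi 1.6388 tilt [-0.008 -0.004] Fbay -7.13 0.64 open -0.0
```

Request:
drive_tool(
  hand=[0,0,0,0,0],
  linear=[
    [0,0.5,0],
    [0,0.5,0],
    [0,0.5,0],
    [0,0.5,0],
    [0,0.5,0],
  ],
  yaw=[0,0,0,0,0],
)

```text
t: 4.13
position: [0.5203, 0.1217, 0.1041]
eef_rot: [-2.126, -2.275, 0.056]
ft_force: [-7.7, 0.6, 5.2]
opening: 0.003
```

```bash
python3 - <<'E'
from cell import *; from h import *
s=sense(); st(s)
E
```

```text
t4.13 pos [0.5203 0.1217 0.1041] bay xy mm [-183.3  113.2] phi 1.6387 tilt [-0.045 -0.007] Fbay -7.63 1.13 open 0.003
```

Request:
drive_tool(
  hand=[0,0,0],
  linear=[
    [0,-2.0,0],
    [-0.5,-2.4,0],
    [-1.5,-2.0,0],
  ],
  yaw=[0,0,0],
)

```text
t: 4.38
position: [0.4634, 0.0991, 0.1077]
eef_rot: [-2.128, -2.282, 0.042]
ft_force: [-0.5, -0.7, -0.4]
opening: -0.003
```

```bash
cat > look.py <<'E'
from cell import *; from h import *
import cv2,sys
s=sense(); st(s)
c=camera("top"); cv2.imwrite("pics/%s.png"%sys.argv[1],cv2.resize(cv2.convertScaleAbs(c["frame"][120:320,180:440,::-1],alpha=1.6),None,fx=3,fy=3,interpolation=cv2.INTER_CUBIC))
E
python3 look.py t2
```

```text
t4.38 pos [0.4634 0.0991 0.1077] bay xy mm [-241.7   94.8] phi 1.641 tilt [-0.034 -0.005] Fbay -0.55 -0.7 open -0.003
```

View pics/t2.png

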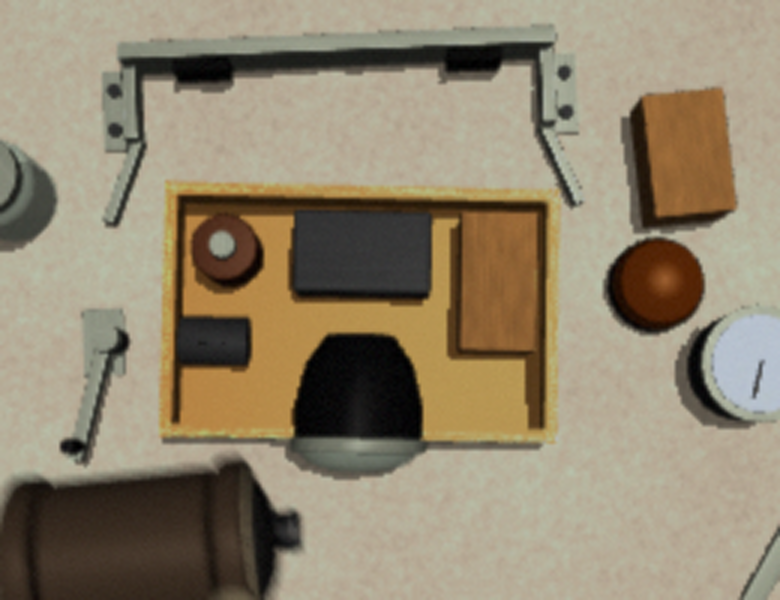

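```bash
cat > look.py <<'E'
from cell import *; from h import *
import cv2,sys
np.set_printoptions(precision=4,suppress=True)
def crate(c):
    f=c["frame"][:,:,::-1].copy(); hsv=cv2.cvtColor(f,cv2.COLOR_BGR2HSV)
    m=cv2.inRange(hsv,(8,90,70),(30,255,255)); 
    roi=np.zeros_like(m); roi[125:290,222:378]=255; m&=roi
    m=cv2.morphologyEx(m,cv2.MORPH_OPEN,np.ones((2,2),np.uint8))
    n,l,stt,_=cv2.connectedComponentsWithStats(m); k=1+np.argmax(stt[1:,4])
    ys,xs=np.where(l==k); pts=np.column_stack([xs,ys]).astype(np.float32)
    hull=cv2.convexHull(pts)[:,0]
    # world hull at rim height
    W=np.array([ray(c,u,v,.06) for u,v in hull])
    (cx,cy),(w,h),a=cv2.minAreaRect((W*1000).astype(np.float32))
    box=cv2.boxPoints(((cx,cy),(w,h),a))/1000
    if w>h: a+=90   # make first dimension short
    while a>45:a-=90
    while a<-45:a+=90
    return np.array([cx/1000,cy/1000,np.radians(a)]),sorted((w,h)),box,m
def corners(c):
    k,wh,box,m=crate(c)
    print("crate",k,"size",wh,"in bay",inv(BAY,k[:2])*1000,"yaw",k[2]-BAY[2])
    for n,y in(("L",.115),("R",-.115)):
        p=fwd(k,(-.09,y)); print(n,"bay mm",inv(BAY,p)*1000)
if __name__=="__main__":
    s=sense(); st(s)
    c=camera("top"); cv2.imwrite("pics/%s.png"%sys.argv[1],cv2.resize(cv2.convertScaleAbs(c["frame"][120:320,180:440,::-1],alpha=1.6),None,fx=3,fy=3,interpolation=cv2.INTER_CUBIC))
    corners(c)
E
python3 - <<'E'
from look import *
c=camera("top"); corners(c)
c2=dict(c); c2["frame"]=cv2.imread("pics/top0.png")[:,:,::-1]; print("start"); corners(c2)
m=crate(c)[3]; cv2.imwrite("pics/m.png",cv2.resize(m[110:310,200:400],None,fx=3,fy=3))
E
```

```text
crate [0.6194 0.0046 0.0068] size [180.451904296875, 279.65472412109375] in bay [-92.8184 -10.53  ] yaw -0.0640904427342895
L bay mm [-175.2683  109.9981]
R bay mm [-189.999  -119.5297]
start
crate [0.611  0.006  0.0927] size [180.5929412841797, 279.8258972167969] in bay [-101.0668   -8.5256] yaw 0.02181940976732981
L bay mm [-193.5545  104.4834]
R bay mm [-188.5364 -125.4618]
```

View pics/m.png

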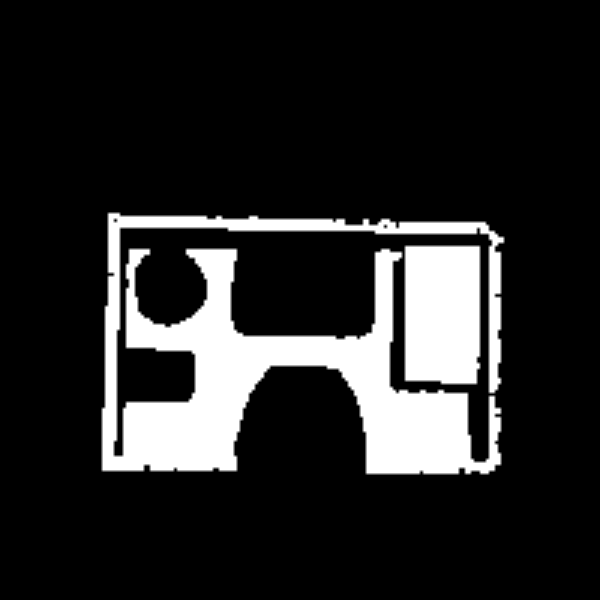

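Request:
drive_tool(
  hand=[0,0,0,0,0,0,0,0,0],
  linear=[
    [0,-1.6,0],
    [-3.6,-0.3,0],
    [-3.8,0,0],
    [-3.8,0,0],
    [-3.8,0,0],
    [-3.8,0,0],
    [-2.0,1.0,0],
    [0,1.8,0],
    [0,1.0,0],
  ],
  yaw=[0,0,0,0,0,0,0,0,0],
)

```text
t: 5.23
position: [0.5062, -0.1189, 0.1115]
eef_rot: [-2.138, -2.299, 0.028]
ft_force: [1.2, -0.2, 0.6]
opening: -0.002
```

```bash
python3 -c "
from cell import *; from h import *
st(sense())"
```

```text
t5.23 pos [ 0.5062 -0.1189  0.1115] bay xy mm [-214.4 -125.7] phi 1.6432 tilt [-0.014 -0.012] Fbay 1.21 -0.33 open -0.002
```

Request:
drive_tool(
  hand=[0,0,0,0,0,0,0,0],
  linear=[
    [0.2,0.5,0.3],
    [0,0.3,0.1],
    [0,0.3,0],
    [0,0.4,0],
    [0,0.5,0],
    [0,0.6,0],
    [0,0.6,0],
    [0,0.6,0],
  ],
  yaw=[0,0,0,0,0,0,0,0],
)

```text
t: 5.9
position: [0.535, -0.1148, 0.1033]
eef_rot: [-2.113, -2.29, 0.067]
ft_force: [-6.2, -3.4, 4.4]
opening: -0.0
```

```bash
python3 -c "
from cell import *; from h import *
st(sense())"
```

```text
t5.90 pos [ 0.535  -0.1148  0.1033] bay xy mm [-185.4 -123.7] phi 1.6511 tilt [-0.047 -0.015] Fbay -6.44 -2.91 open -0.0
```

Request:
drive_tool(
  hand=[0,0,0,0],
  linear=[
    [0,0.8,-0.1],
    [0,0.8,-0.1],
    [0,0.8,-0.1],
    [0,0.8,-0.1],
  ],
  yaw=[0,0,0,0],
)

```text
t: 6.23
position: [0.5553, -0.1119, 0.1023]
eef_rot: [-2.089, -2.282, 0.104]
ft_force: [-5.8, -4.5, 4.5]
opening: 0.0
```

```bash
python3 -c "
from cell import *; from h import *
st(sense())"
```

```text
t6.23 pos [ 0.5553 -0.1119  0.1023] bay xy mm [-165.  -122.2] phi 1.6596 tilt [-0.079 -0.018] Fbay -6.08 -4.08 open 0.0
```

Request:
drive_tool(
  hand=[0,0,0],
  linear=[
    [0,-2.5,0],
    [0,-3.0,0],
    [1.0,-2.5,0],
  ],
  yaw=[0.01,0.01,0],
)

```text
t: 6.48
position: [0.4796, -0.1083, 0.1086]
eef_rot: [-2.114, -2.271, 0.1]
ft_force: [0.3, -0.6, -0.2]
opening: 0.003
```

```bash
python3 look.py t3
```

```text
t6.48 pos [ 0.4796 -0.1083  0.1086] bay xy mm [-240.3 -113.2] phi 1.643 tilt [-0.071 -0.021] Fbay 0.25 -0.64 open 0.003
crate [0.6358 0.0146 0.1393] size [180.5311279296875, 280.6287536621094] in bay [-75.6686  -1.6974] yaw 0.06838306701741355
L bay mm [-173.3162  106.8841]
R bay mm [-157.6003 -122.5783]
```

View pics/t3.png

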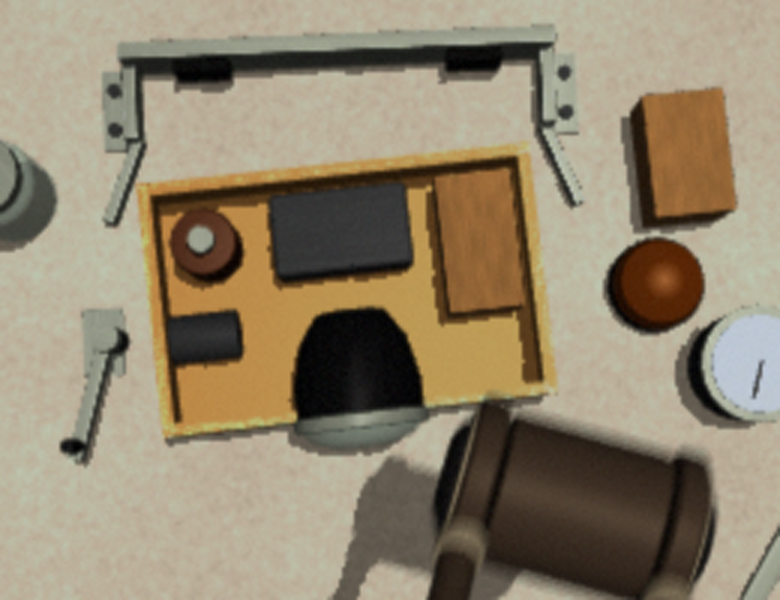

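Request:
drive_tool(
  hand=[0,0,0,0,0,0,0,0,0],
  linear=[
    [3.6,-0.3,0],
    [3.8,0,0],
    [3.8,0,0],
    [3.8,0,0],
    [3.8,0,0],
    [2.0,1.0,0],
    [0,1.8,0],
    [0,1.0,0],
    [0,0.2,0],
  ],
  yaw=[0,0,0,0,0,0,0,0,0],
)

```text
t: 7.28
position: [0.4878, 0.1182, 0.1006]
eef_rot: [-2.101, -2.266, 0.108]
ft_force: [-0.5, -0.8, 0.2]
opening: -0.0
```

```bash
python3 -c "
from cell import *; from h import *
st(sense())"
```

```text
t7.28 pos [0.4878 0.1182 0.1006] bay xy mm [-216.   112.1] phi 1.6469 tilt [-0.084 -0.017] Fbay -0.55 -0.75 open -0.0
```

Request:
drive_tool(
  hand=[0,0,0,0,0,0,0,0],
  linear=[
    [0,1.6,0],
    [0,1.0,-0.2],
    [0,0.3,0],
    [0,0.3,0],
    [0,0.5,0],
    [0,0.9,-0.1],
    [0,1.1,-0.1],
    [0,1.1,-0.1],
  ],
  yaw=[0,0,0,0,0,0,0,0],
)

```text
t: 7.95
position: [0.5446, 0.1214, 0.0963]
eef_rot: [-2.088, -2.24, 0.144]
ft_force: [-8.3, 2.1, 5.3]
opening: -0.004
```

```bash
python3 -c "
from cell import *; from h import *
st(sense())"
```

```text
t7.95 pos [0.5446 0.1214 0.0963] bay xy mm [-159.1  111.2] phi 1.6411 tilt [-0.119 -0.017] Fbay -8.09 2.71 open -0.004
```

Request:
drive_tool(
  hand=[0,0],
  linear=[
    [0,1.1,-0.2],
    [0,1.0,-0.2],
  ],
  yaw=[0,0],
)

```text
t: 8.12
position: [0.5596, 0.1233, 0.0962]
eef_rot: [-2.08, -2.226, 0.162]
ft_force: [-6.1, 2.9, 3.5]
opening: 0.001
```

```bash
python3 -c "
from cell import *; from h import *
st(sense())"
```

```text
t8.12 pos [0.5596 0.1233 0.0962] bay xy mm [-144.   112.1] phi 1.6387 tilt [-0.139 -0.016] Fbay -5.87 3.32 open 0.001
```

Request:
drive_tool(
  hand=[0,0,0],
  linear=[
    [0,-2.5,-0.4],
    [0,-3.0,-0.4],
    [0,-2.5,-0.3],
  ],
  yaw=[0,0,0],
)

```text
t: 8.37
position: [0.4855, 0.1178, 0.1166]
eef_rot: [-2.084, -2.224, 0.159]
ft_force: [0.0, -0.3, -0.2]
opening: 0.002
```

```bash
python3 look.py t4
```

```text
t8.37 pos [0.4855 0.1178 0.1166] bay xy mm [-218.3  111.8] phi 1.636 tilt [-0.136 -0.015] Fbay -0.01 -0.34 open 0.002
crate [ 0.6548  0.0077 -0.0041] size [180.43563842773438, 279.8804931640625] in bay [-57.2799  -9.9991] yaw -0.07501671441304449
L bay mm [-138.408   111.4227]
R bay mm [-155.6456 -117.9305]
```

View pics/t4.png

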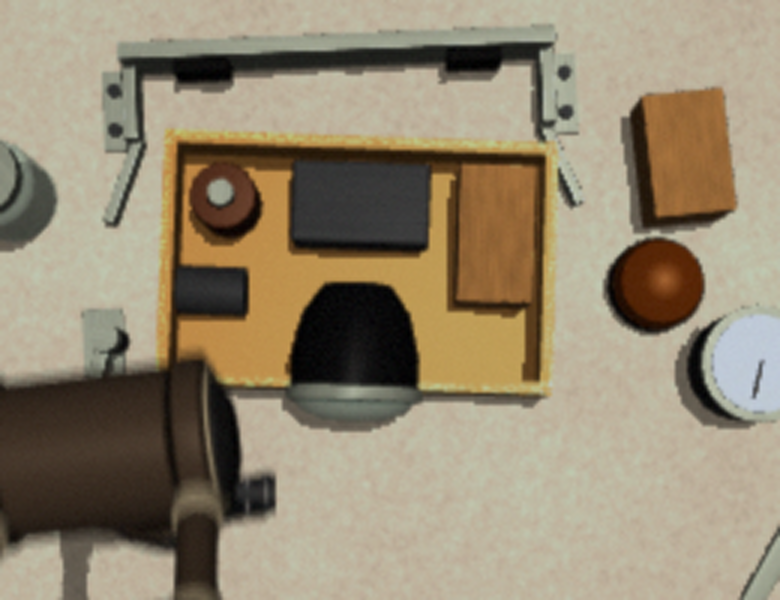

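Request:
drive_tool(
  hand=[0,0,0,0,0,0],
  linear=[
    [0,-0.5,1.8],
    [0,0.2,1.4],
    [0,0.1,0.4],
    [0,0.0,0.4],
    [0,-0.4,0.4],
    [0,-0.4,0.4],
  ],
  yaw=[0,0,0,0,0,0],
)

```text
t: 8.92
position: [0.4645, 0.1149, 0.0724]
eef_rot: [-2.085, -2.221, 0.161]
ft_force: [0.5, -0.6, 30.3]
opening: -0.0
```

```bash
python3 -c "
from cell import *; from h import *
st(sense())"
```

```text
t8.92 pos [0.4645 0.1149 0.0724] bay xy mm [-239.5  110.5] phi 1.6345 tilt [-0.138 -0.015] Fbay 0.47 -0.62 open -0.0
```

Request:
drive_tool(
  hand=[0,0,0],
  linear=[
    [0,-0.8,0.1],
    [0,-0.8,0.2],
    [0,-0.8,0.2],
  ],
  yaw=[0,0,0],
)

```text
t: 9.17
position: [0.4441, 0.1137, 0.0729]
eef_rot: [-2.09, -2.226, 0.149]
ft_force: [4.0, 0.2, 5.4]
opening: 0.001
```

```bash
python3 -c "
from cell import *; from h import *
st(sense())"
```

```text
t9.17 pos [0.4441 0.1137 0.0729] bay xy mm [-259.9  110.7] phi 1.6338 tilt [-0.128 -0.013] Fbay 4.03 -0.09 open 0.001
```

Request:
drive_tool(
  hand=[0,0,0,0,0],
  linear=[
    [0,-0.8,0.3],
    [0,-0.8,0.3],
    [0,-0.8,0.3],
    [0,-0.8,0.3],
    [0,-0.8,0.3],
  ],
  yaw=[0,0,0,0,0],
)

```text
t: 9.58
position: [0.4249, 0.1136, 0.0728]
eef_rot: [-2.118, -2.258, 0.078]
ft_force: [6.1, 0.4, 7.9]
opening: -0.001
```

```bash
python3 -c "
from cell import *; from h import *
st(sense())"
```

```text
t9.58 pos [0.4249 0.1136 0.0728] bay xy mm [-279.1  112. ] phi 1.6347 tilt [-0.067 -0.006] Fbay 6.14 -0.02 open -0.001
```

Works well: 0.06 rad in 5 rows. Repeat, aiming for a positive tilt (pushes drive it negative).

Request:
drive_tool(
  hand=[0,0,0,0,0,0,0,0,0],
  linear=[
    [0,-0.8,0.3],
    [0,-0.8,0.3],
    [0,-0.8,0.3],
    [0,-0.8,0.3],
    [0,-0.8,0.3],
    [0,-0.8,0.25],
    [0,-0.8,0.25],
    [0,-0.8,0.25],
    [0,-0.8,0.25],
  ],
  yaw=[0,0,0,0,0,0,0,0,0],
)

```text
t: 10.33
position: [0.4021, 0.1146, 0.0728]
eef_rot: [2.115, 2.266, 0.08]
ft_force: [5.0, -2.6, 10.1]
opening: 0.004
```

```bash
python3 -c "
from cell import *; from h import *
st(sense())"
```

```text
t10.33 pos [0.4021 0.1146 0.0728] bay xy mm [-301.8  114.5] phi 1.64 tilt [0.065 0.01 ] Fbay 4.82 -2.95 open 0.004
```

Request:
drive_tool(
  hand=[0,0,0,0,0,0,0,0,0],
  linear=[
    [-2.0,0,-1.0],
    [-3.6,0.8,-0.8],
    [-3.8,0.8,-0.4],
    [-3.8,0.8,0],
    [-3.8,0.8,0],
    [-3.8,0.8,0],
    [-2.2,2.0,0],
    [0,2.0,0],
    [0,1.0,0],
  ],
  yaw=[0,0,0,0,0,0,0,0,0],
)

```text
t: 11.08
position: [0.5016, -0.1167, 0.1001]
eef_rot: [2.112, 2.273, 0.078]
ft_force: [0.4, -0.1, 0.7]
opening: -0.002
```

```bash
python3 -c "
from cell import *; from h import *
st(sense())"
```

```text
t11.08 pos [ 0.5016 -0.1167  0.1001] bay xy mm [-218.9 -123.2] phi 1.6445 tilt [0.062 0.011] Fbay 0.37 -0.17 open -0.002
```

Request:
drive_tool(
  hand=[0,0,0,0,0,0,0,0,0],
  linear=[
    [0.2,2.0,0.1],
    [0,1.2,0],
    [0,0.5,0],
    [0,0.3,0],
    [0,0.3,0],
    [0,0.4,0],
    [0,0.7,0],
    [0,1.0,0],
    [0,1.0,0],
  ],
  yaw=[0,0,0,0,0,0,0,0,0],
)

```text
t: 11.83
position: [0.5662, -0.1047, 0.0986]
eef_rot: [2.121, 2.297, 0.054]
ft_force: [-6.3, -3.2, 2.2]
opening: 0.0
```

```bash
python3 -c "
from cell import *; from h import *
st(sense())"
```

```text
t11.83 pos [ 0.5662 -0.1047  0.0986] bay xy mm [-153.6 -115.8] phi 1.6508 tilt [0.034 0.015] Fbay -6.47 -2.77 open 0.0
```

Request:
drive_tool(
  hand=[0,0,0,0,0],
  linear=[
    [0,0.9,0],
    [0,0.8,0],
    [0,-2.0,0],
    [0,-3.0,0],
    [0.5,-2.5,0],
  ],
  yaw=[0,0.01,0,0,0],
)

```text
t: 12.25
position: [0.5099, -0.1056, 0.0976]
eef_rot: [2.129, 2.292, 0.045]
ft_force: [-0.6, -0.2, -0.3]
opening: 0.001
```

```bash
python3 look.py t5
```

```text
t12.25 pos [ 0.5099 -0.1056  0.0976] bay xy mm [-209.8 -112.7] phi 1.6447 tilt [0.029 0.012] Fbay -0.59 -0.13 open 0.001
crate [0.6693 0.0147 0.1042] size [180.16390991210938, 281.0435791015625] in bay [-42.2813  -4.0275] yaw 0.03330494111381223
L bay mm [-136.0607  107.9118]
R bay mm [-128.402  -121.9606]
```

View pics/t5.png

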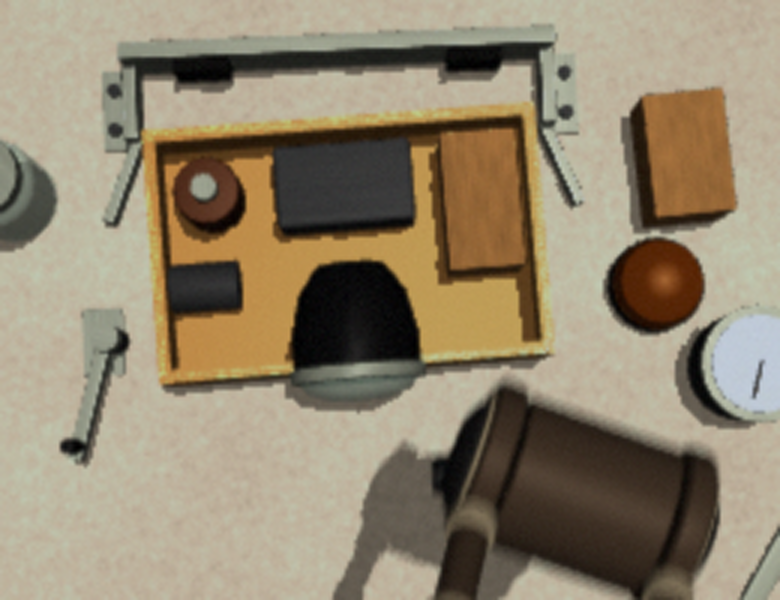

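Request:
drive_tool(
  hand=[0,0,0,0,0,0,0,0,0],
  linear=[
    [3.4,-0.8,0],
    [3.8,0,0],
    [3.8,0,0],
    [3.8,0,0],
    [3.8,0,0],
    [2.0,1.2,0],
    [0,2.2,0],
    [0,1.8,0],
    [0,0.8,0],
  ],
  yaw=[0,0,0,0,0,0,0,0,0],
)

```text
t: 13.05
position: [0.538, 0.1151, 0.0999]
eef_rot: [2.141, 2.295, 0.034]
ft_force: [0.6, -0.3, 1.2]
opening: 0.001
```

```bash
python3 -c "
from cell import *; from h import *
st(sense())"
```

```text
t13.05 pos [0.538  0.1151 0.0999] bay xy mm [-166.1  105.4] phi 1.6401 tilt [0.017 0.014] Fbay 0.61 -0.34 open 0.001
```

Request:
drive_tool(
  hand=[0,0,0,0,0,0,0,0],
  linear=[
    [0.2,0.6,0],
    [0,0.3,0],
    [0,0.3,0],
    [0,0.3,0],
    [0,0.4,0],
    [0,0.6,0],
    [0,0.9,0],
    [0,0.9,0],
  ],
  yaw=[0,0,0,0,0,0,0,0],
)

```text
t: 13.72
position: [0.5715, 0.1191, 0.097]
eef_rot: [-2.135, -2.278, -0.001]
ft_force: [-7.5, 1.1, 4.0]
opening: 0.001
```

```bash
python3 -c "
from cell import *; from h import *
st(sense())"
```

```text
t13.72 pos [0.5715 0.1191 0.097 ] bay xy mm [-132.4  107.1] phi 1.6358 tilt [-0.014  0.014] Fbay -7.43 1.62 open 0.001
```

Request:
drive_tool(
  hand=[0,0,0,0],
  linear=[
    [0,0.7,0],
    [0,-2.0,0],
    [0,-3.0,0],
    [-0.5,-3.0,0],
  ],
  yaw=[0,0,0,0],
)

```text
t: 14.05
position: [0.5004, 0.1096, 0.0985]
eef_rot: [-2.136, -2.273, -0.0]
ft_force: [-0.6, -0.5, 0.6]
opening: -0.0
```

```bash
python3 look.py t6
```

```text
t14.05 pos [0.5004 0.1096 0.0985] bay xy mm [-204.   102.6] phi 1.6326 tilt [-0.017  0.016] Fbay -0.67 -0.41 open -0.0
crate [0.6779 0.0124 0.0368] size [180.1090545654297, 279.4927673339844] in bay [-33.8612  -6.9169] yaw -0.03406886911480004
L bay mm [-119.8918  111.082 ]
R bay mm [-127.7261 -118.7846]
```

View pics/t6.png

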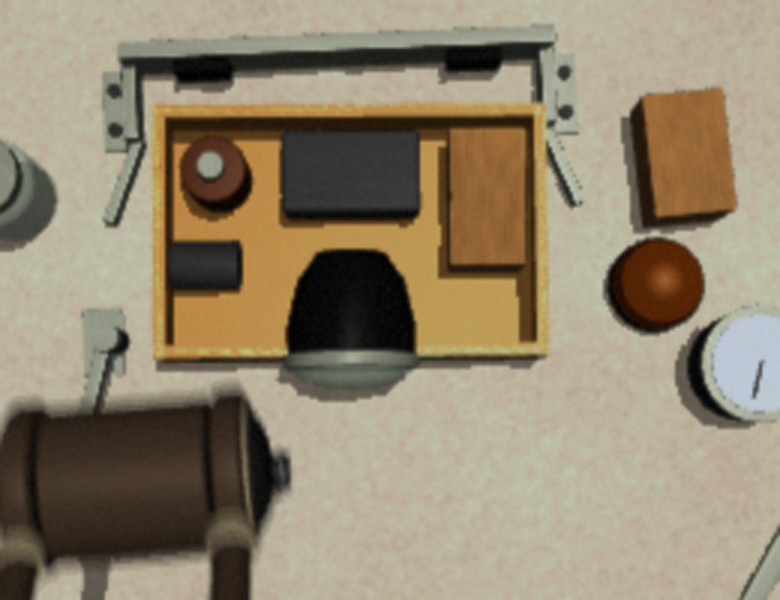

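Request:
drive_tool(
  hand=[0,0,0,0,0,0,0,0,0],
  linear=[
    [-3.4,-0.4,0],
    [-3.8,0,0],
    [-3.8,0,0],
    [-3.8,0,0],
    [-3.8,0,0],
    [-2.0,1.2,0],
    [0,2.2,0],
    [0,1.8,0],
    [0,0.8,0],
  ],
  yaw=[-0.009,0,0,0,0,0,0,0,0],
)

```text
t: 14.85
position: [0.5566, -0.1053, 0.0901]
eef_rot: [-2.119, -2.271, 0.024]
ft_force: [0.0, -0.4, -0.3]
opening: -0.004
```

```bash
python3 -c "
from cell import *; from h import *
st(sense())"
```

```text
t14.85 pos [ 0.5566 -0.1053  0.0901] bay xy mm [-163.2 -115.7] phi 1.6398 tilt [-0.037  0.013] Fbay 0.0 -0.44 open -0.004
```

Request:
drive_tool(
  hand=[0,0,0,0,0,0,0,0,0],
  linear=[
    [0,1.2,-0.8],
    [0,0.6,0],
    [0,0.3,0],
    [0,0.3,0],
    [0,0.3,0],
    [0,0.4,0],
    [0,0.6,-0.1],
    [0,0.9,-0.1],
    [0,0.9,-0.1],
  ],
  yaw=[0,0,0,0,0,0,0,0,0],
)

```text
t: 15.6
position: [0.5977, -0.1032, 0.0947]
eef_rot: [-2.091, -2.254, 0.071]
ft_force: [-8.3, -4.5, 8.1]
opening: 0.002
```

```bash
python3 -c "
from cell import *; from h import *
st(sense())"
```

```text
t15.60 pos [ 0.5977 -0.1032  0.0947] bay xy mm [-122.  -116.6] phi 1.6451 tilt [-0.079  0.011] Fbay -8.58 -3.95 open 0.002
```

Request:
drive_tool(
  hand=[0,0,0,0],
  linear=[
    [0,0.6,-0.1],
    [0,-2.0,0],
    [0,-3.0,0],
    [0,-3.0,0.5],
  ],
  yaw=[0,0,0,0],
)

```text
t: 15.93
position: [0.5252, -0.1099, 0.0974]
eef_rot: [-2.089, -2.26, 0.074]
ft_force: [-0.5, 0.4, 0.2]
opening: -0.001
```

```bash
python3 look.py t7
```

```text
t15.93 pos [ 0.5252 -0.1099  0.0974] bay xy mm [-194.8 -118.1] phi 1.6491 tilt [-0.079  0.007] Fbay -0.46 0.46 open -0.001
crate [0.686  0.0179 0.1018] size [180.50625610351562, 280.8017272949219] in bay [-25.3818  -1.9754] yaw 0.030852644125418424
L bay mm [-118.8865  110.1936]
R bay mm [-111.7915 -119.697 ]
```

View pics/t7.png

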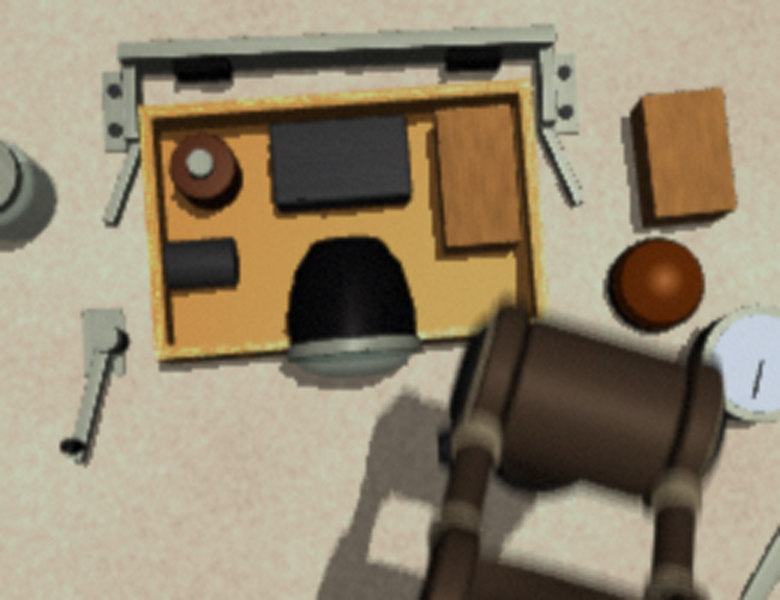

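Request:
drive_tool(
  hand=[0,0,0,0,0,0,0,0,0],
  linear=[
    [0,-1.0,1.2],
    [0,-0.5,0.8],
    [0,-0.5,0.2],
    [0,-0.8,0.3],
    [0,-0.8,0.3],
    [0,-0.8,0.3],
    [0,-0.8,0.3],
    [0,-0.8,0.3],
    [0,-0.8,0.3],
  ],
  yaw=[0.007,0,0,0,0,0,0,0,0],
)

```text
t: 16.73
position: [0.47, -0.1156, 0.0727]
eef_rot: [-2.132, -2.277, 0.028]
ft_force: [4.1, 2.0, 8.3]
opening: -0.001
```

```bash
python3 -c "
from cell import *; from h import *
st(sense())"
```

```text
t16.73 pos [ 0.47   -0.1156  0.0727] bay xy mm [-250.3 -119.8] phi 1.6365 tilt [-0.028  0.002] Fbay 4.2 1.73 open -0.001
```

Request:
drive_tool(
  hand=[0,0,0,0,0,0,0,0],
  linear=[
    [0,-0.8,0.3],
    [0,-0.8,0.3],
    [0,-0.8,0.3],
    [0,-0.8,0.3],
    [0,-0.8,0.3],
    [0,-0.8,0.3],
    [0,-0.8,0.3],
    [0,-0.8,0.3],
  ],
  yaw=[0,0,0,0,0,0,0,0],
)

```text
t: 17.4
position: [0.4517, -0.1255, 0.0727]
eef_rot: [2.117, 2.235, 0.061]
ft_force: [4.9, 7.5, 13.5]
opening: 0.002
```

```bash
python3 -c "
from cell import *; from h import *
st(sense())"
```

```text
t17.40 pos [ 0.4517 -0.1255  0.0727] bay xy mm [-269.3 -128.4] phi 1.6244 tilt [ 0.072 -0.014] Fbay 5.41 7.16 open 0.002
```

Request:
drive_tool(
  hand=[0,0,0,0,0,0,0,0,0,0],
  linear=[
    [2.0,0,-1.2],
    [3.6,0.6,-0.8],
    [3.8,0.8,-0.2],
    [3.8,0.8,0],
    [3.8,0.8,0],
    [3.8,0.8,0],
    [2.2,1.6,0],
    [0,2.2,0],
    [0,2.0,0],
    [0,0.8,0],
  ],
  yaw=[-0.015,0,0,0,0,0,0,0,0,0],
)

```text
t: 18.23
position: [0.5515, 0.1241, 0.1069]
eef_rot: [2.085, 2.24, 0.083]
ft_force: [0.4, -0.5, 0.2]
opening: 0.0
```

```bash
python3 -c "
from cell import *; from h import *
st(sense())"
```

```text
t18.23 pos [0.5515 0.1241 0.1069] bay xy mm [-152.1  113.4] phi 1.6411 tilt [ 0.095 -0.015] Fbay 0.36 -0.52 open 0.0
```

Request:
drive_tool(
  hand=[0,0,0,0,0,0,0,0,0],
  linear=[
    [0,0.5,0.6],
    [0,0.3,0.2],
    [0,0.3,0],
    [0,0.3,0],
    [0,0.3,0],
    [0,0.4,0],
    [0,0.6,0],
    [0,0.8,0],
    [0,0.8,0],
  ],
  yaw=[0,0,0,0,0,0,0,0,0],
)

```text
t: 18.98
position: [0.5811, 0.1248, 0.0961]
eef_rot: [2.111, 2.255, 0.037]
ft_force: [-6.6, 1.1, 4.0]
opening: -0.002
```

```bash
python3 -c "
from cell import *; from h import *
st(sense())"
```

```text
t18.98 pos [0.5811 0.1248 0.0961] bay xy mm [-122.5  112. ] phi 1.6362 tilt [ 0.054 -0.018] Fbay -6.47 1.58 open -0.002
```

Request:
drive_tool(
  hand=[0,0,0,0,0],
  linear=[
    [0,0.7,0],
    [0,0.6,0],
    [0,-2.0,0],
    [0,-3.0,0],
    [-0.5,-3.0,0],
  ],
  yaw=[0,0,0,0,0],
)

```text
t: 19.4
position: [0.5137, 0.1152, 0.0936]
eef_rot: [2.119, 2.256, 0.032]
ft_force: [-0.2, 0.1, 0.2]
opening: 0.0
```

```bash
python3 look.py t8
```

```text
t19.40 pos [0.5137 0.1152 0.0936] bay xy mm [-190.4  107.2] phi 1.6326 tilt [ 0.048 -0.017] Fbay -0.15 0.11 open 0.0
crate [0.6951 0.015  0.0335] size [181.55430603027344, 279.03515625] in bay [-16.5597  -5.536 ] yaw -0.03742931443788388
L bay mm [-102.1933  112.7513]
R bay mm [-110.8    -117.0876]
```

View pics/t8.png

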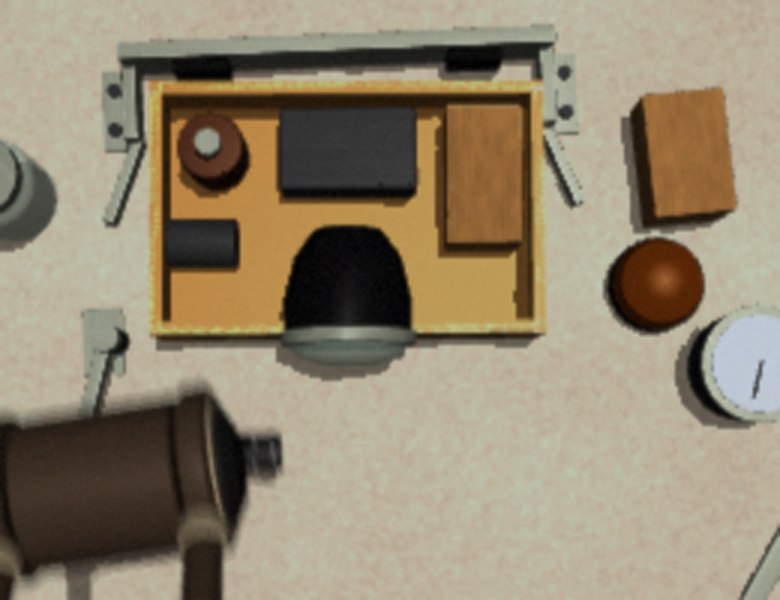

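Request:
drive_tool(
  hand=[0,0,0,0,0,0,0,0,0],
  linear=[
    [-3.4,-0.4,-0.3],
    [-3.8,0,0],
    [-3.8,0,0],
    [-3.8,0,0],
    [-3.8,0,0],
    [-2.2,1.2,0],
    [0,2.2,0],
    [0,1.8,0],
    [0,0.8,0],
  ],
  yaw=[-0.009,0,0,0,0,0,0,0,0],
)

```text
t: 20.2
position: [0.5684, -0.1016, 0.0993]
eef_rot: [2.118, 2.274, 0.005]
ft_force: [-0.1, -0.6, 0.7]
opening: -0.003
```

```bash
python3 -c "
from cell import *; from h import *
st(sense())"
```

```text
t20.20 pos [ 0.5684 -0.1016  0.0993] bay xy mm [-151.2 -112.9] phi 1.6416 tilt [ 0.027 -0.021] Fbay -0.15 -0.55 open -0.003
```

Request:
drive_tool(
  hand=[0,0,0,0,0,0,0,0,0],
  linear=[
    [-0.2,1.2,0],
    [0,0.5,0],
    [0,0.3,0],
    [0,0.3,0],
    [0,0.3,0],
    [0,0.4,0],
    [0,0.6,0],
    [0,0.7,0],
    [0,0.7,0],
  ],
  yaw=[0,0,0,0,0,0,0,0,0],
)

```text
t: 20.95
position: [0.6083, -0.0998, 0.097]
eef_rot: [2.129, 2.295, -0.028]
ft_force: [-5.7, -3.7, 4.2]
opening: 0.003
```

```bash
python3 -c "
from cell import *; from h import *
st(sense())"
```

```text
t20.95 pos [ 0.6083 -0.0998  0.097 ] bay xy mm [-111.2 -113.9] phi 1.6458 tilt [-0.004 -0.021] Fbay -5.94 -3.26 open 0.003
```

Request:
drive_tool(
  hand=[0,0,0,0,0],
  linear=[
    [0,0.5,0],
    [0,-2.0,0],
    [0,-3.0,0],
    [0.5,-3.0,0],
    [0,0,0],
  ],
  yaw=[0,0,0,0,0],
)

```text
t: 21.37
position: [0.5278, -0.0997, 0.096]
eef_rot: [2.131, 2.304, -0.039]
ft_force: [-1.1, -0.3, -1.0]
opening: 0.0
```

```bash
python3 look.py t9
```

```text
t21.37 pos [ 0.5278 -0.0997  0.096 ] bay xy mm [-191.6 -108.1] phi 1.6489 tilt [-0.014 -0.021] Fbay -1.16 -0.18 open 0.0
crate [0.7006 0.0187 0.0885] size [180.94662475585938, 280.6722106933594] in bay [-10.7597  -2.2845] yaw 0.01764185044575542
L bay mm [-102.7744  111.1099]
R bay mm [ -98.7169 -118.8543]
```

View pics/t9.png

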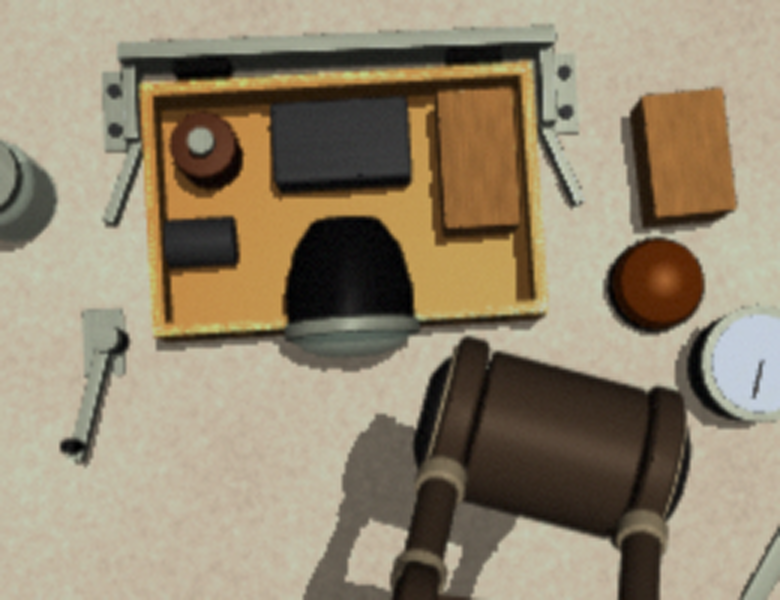

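Request:
drive_tool(
  hand=[0,0,0,0,0,0,0,0,0],
  linear=[
    [3.4,-0.2,0],
    [3.8,0,0],
    [3.8,0,0],
    [3.8,0,0],
    [3.8,0,0],
    [2.2,1.2,0],
    [0,2.2,0],
    [0,2.0,0],
    [0,0.8,0],
  ],
  yaw=[0.007,0,0,0,0,0,0,0,0],
)

```text
t: 22.17
position: [0.5867, 0.1226, 0.0967]
eef_rot: [2.128, 2.28, -0.013]
ft_force: [-0.5, -0.6, 0.6]
opening: -0.0
```

```bash
python3 -c "
from cell import *; from h import *
st(sense())"
```

```text
t22.17 pos [0.5867 0.1226 0.0967] bay xy mm [-117.   109.4] phi 1.6398 tilt [ 0.011 -0.022] Fbay -0.59 -0.54 open -0.0
```

Request:
drive_tool(
  hand=[0,0,0,0,0],
  linear=[
    [0,0.1,0],
    [0,0.3,0],
    [0,0.4,0],
    [0,0.5,0],
    [0,0.6,0],
  ],
  yaw=[0,0,0,0,0],
)

```text
t: 22.58
position: [0.5963, 0.1241, 0.0946]
eef_rot: [2.145, 2.293, -0.046]
ft_force: [-6.9, 1.1, 5.0]
opening: 0.003
```

```bash
python3 -c "
from cell import *; from h import *
st(sense())"
```

```text
t22.58 pos [0.5963 0.1241 0.0946] bay xy mm [-107.3  110.3] phi 1.6381 tilt [-0.019 -0.023] Fbay -6.78 1.62 open 0.003
```

Request:
drive_tool(
  hand=[0,0],
  linear=[
    [0,0.6,-0.1],
    [0,0.5,-0.1],
  ],
  yaw=[0,0],
)

```text
t: 22.75
position: [0.5996, 0.1245, 0.0944]
eef_rot: [-2.139, -2.281, 0.067]
ft_force: [-7.7, 1.0, 6.0]
opening: -0.002
```

```bash
python3 -c "
from cell import *; from h import *
st(sense())"
```

```text
t22.75 pos [0.5996 0.1245 0.0944] bay xy mm [-104.1  110.4] phi 1.6353 tilt [-0.039 -0.022] Fbay -7.58 1.51 open -0.002
```

Request:
drive_tool(
  hand=[0,0],
  linear=[
    [0,0.6,-0.1],
    [0,0.6,-0.1],
  ],
  yaw=[0,0],
)

```text
t: 22.92
position: [0.6032, 0.1251, 0.0946]
eef_rot: [-2.132, -2.266, 0.089]
ft_force: [-7.8, 3.3, 5.8]
opening: 0.003
```

```bash
python3 -c "
from cell import *; from h import *
st(sense())"
```

```text
t22.92 pos [0.6032 0.1251 0.0946] bay xy mm [-100.4  110.8] phi 1.6324 tilt [-0.061 -0.021] Fbay -7.55 3.8 open 0.003
```

Back off and look; then re-set the tilt with the bench drag.

Request:
drive_tool(
  hand=[0,0,0,0],
  linear=[
    [0,-2.0,0],
    [0,-3.0,0],
    [0,-3.0,0.3],
    [0,-2.0,0.8],
  ],
  yaw=[-0.005,-0.005,0,0],
)

```text
t: 23.25
position: [0.5037, 0.1164, 0.091]
eef_rot: [-2.128, -2.274, 0.08]
ft_force: [1.1, 0.5, -1.1]
opening: -0.002
```

```bash
python3 look.py t10
```

```text
t23.25 pos [0.5037 0.1164 0.091 ] bay xy mm [-200.2  109.2] phi 1.6377 tilt [-0.054 -0.02 ] Fbay 1.09 0.41 open -0.002
crate [0.7062 0.0172 0.0434] size [180.86309814453125, 280.1842346191406] in bay [-5.2588 -4.1533] yaw -0.0274500940516801
L bay mm [-92.0686 113.2736]
R bay mm [ -98.3813 -116.6398]
```

View pics/t10.png

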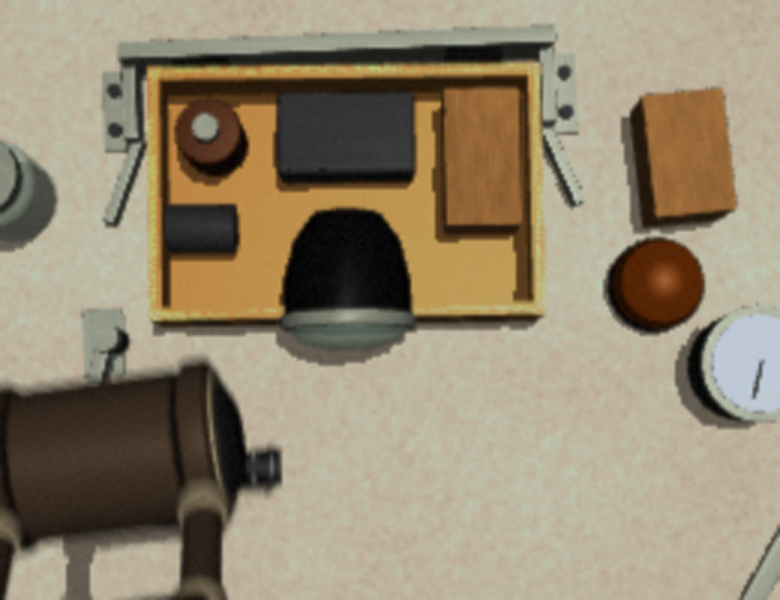

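Request:
drive_tool(
  hand=[0,0,0,0,0,0,0,0,0,0],
  linear=[
    [0,-0.6,1.0],
    [0,-0.5,0.5],
    [0,-0.5,0.2],
    [0,-0.8,0.3],
    [0,-0.8,0.3],
    [0,-0.8,0.3],
    [0,-0.8,0.3],
    [0,-0.8,0.3],
    [0,-0.8,0.3],
    [0,-0.8,0.3],
  ],
  yaw=[0,0,0,0,0,0,0,0,0,0],
)

```text
t: 24.13
position: [0.4627, 0.1119, 0.0727]
eef_rot: [2.132, 2.265, 0.028]
ft_force: [5.0, -1.3, 7.0]
opening: 0.003
```

```bash
python3 -c "
from cell import *; from h import *
st(sense())"
```

```text
t24.13 pos [0.4627 0.1119 0.0727] bay xy mm [-241.5  107.6] phi 1.6314 tilt [ 0.035 -0.008] Fbay 4.93 -1.67 open 0.003
```

Request:
drive_tool(
  hand=[0,0,0,0],
  linear=[
    [0,-0.8,0.3],
    [0,-0.8,0.3],
    [0,-0.8,0.3],
    [0,-0.8,0.3],
  ],
  yaw=[0,0,0,0],
)

```text
t: 24.47
position: [0.4581, 0.1115, 0.0728]
eef_rot: [2.104, 2.235, 0.1]
ft_force: [4.6, -2.3, 10.8]
opening: -0.0
```

Request:
drive_tool(
  hand=[0,0,0,0,0,0,0,0,0,0],
  linear=[
    [-2.0,0,-1.0],
    [-3.6,0.6,-0.8],
    [-3.8,0.8,-0.3],
    [-3.8,0.8,0],
    [-3.8,0.8,0],
    [-3.2,0.8,0],
    [-1.2,1.6,0],
    [0,2.2,0],
    [0,2.0,0],
    [0,0.8,0],
  ],
  yaw=[-0.01,0,0,0,0,0,0,0,0,0],
)

```text
t: 25.3
position: [0.5841, -0.1099, 0.1144]
eef_rot: [2.086, 2.229, 0.113]
ft_force: [0.7, -0.6, -0.5]
opening: -0.001
```

```bash
python3 -c "
from cell import *; from h import *
st(sense())"
```

```text
t25.30 pos [ 0.5841 -0.1099  0.1144] bay xy mm [-136.1 -122.3] phi 1.6365 tilt [ 0.113 -0.005] Fbay 0.64 -0.68 open -0.001
```

Request:
drive_tool(
  hand=[0,0,0,0,0,0,0],
  linear=[
    [0.2,0.6,1.0],
    [0,0.4,0.4],
    [0,0.3,0],
    [0,0.3,0],
    [0,0.3,0],
    [0,0.3,0],
    [0,0.4,0],
  ],
  yaw=[0,0,0,0,0,0,0],
)

```text
t: 25.88
position: [0.6059, -0.107, 0.1019]
eef_rot: [2.093, 2.243, 0.093]
ft_force: [-5.4, -3.1, 3.2]
opening: -0.002
```

```bash
python3 -c "
from cell import *; from h import *
st(sense())"
```

```text
t25.88 pos [ 0.6059 -0.107   0.1019] bay xy mm [-114.1 -120.9] phi 1.6398 tilt [ 0.094 -0.005] Fbay -5.62 -2.67 open -0.002
```

Contact. Push gently to the buffer.

Request:
drive_tool(
  hand=[0,0,0],
  linear=[
    [0,0.6,0],
    [0,0.6,0],
    [0,0.5,0],
  ],
  yaw=[0,0,0],
)

```text
t: 26.13
position: [0.6138, -0.1067, 0.1017]
eef_rot: [2.101, 2.259, 0.069]
ft_force: [-5.8, -2.1, 3.7]
opening: 0.004
```

```bash
python3 -c "
from cell import *; from h import *
st(sense())"
```

```text
t26.13 pos [ 0.6138 -0.1067  0.1017] bay xy mm [-106.2 -121.1] phi 1.643 tilt [ 0.071 -0.005] Fbay -5.94 -1.67 open 0.004
```

Request:
drive_tool(
  hand=[0,0],
  linear=[
    [0,0.5,0],
    [0,0.5,0],
  ],
  yaw=[0,0],
)

```text
t: 26.3
position: [0.6169, -0.1065, 0.1013]
eef_rot: [2.107, 2.272, 0.05]
ft_force: [-10.7, -3.8, 7.8]
opening: -0.001
```

```bash
python3 look.py t11
```

```text
t26.30 pos [ 0.6169 -0.1065  0.1013] bay xy mm [-103.2 -121.2] phi 1.6455 tilt [ 0.053 -0.005] Fbay -10.93 -3.01 open -0.001
crate [0.7098 0.0192 0.0831] size [181.01161193847656, 281.1842346191406] in bay [-1.5705 -2.4156] yaw 0.012174414017336363
L bay mm [-92.9639 111.4802]
R bay mm [ -90.1638 -118.5028]
```

View pics/t11.png

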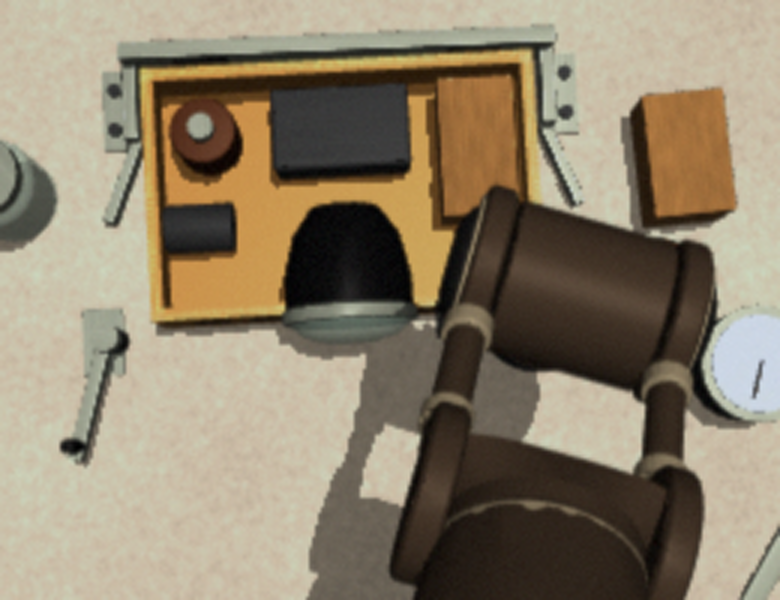

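Request:
drive_tool(
  hand=[0,0,0,0,0,0,0,0,0,0,0,0],
  linear=[
    [0,-1.5,0],
    [0,-3.0,0],
    [0,-3.2,0],
    [2.6,-0.5,0],
    [3.8,0,0],
    [3.8,0,0],
    [3.8,0,0],
    [3.8,0,0],
    [2.8,1.0,0],
    [0.2,2.2,0],
    [0,1.4,0],
    [0,0.6,0],
  ],
  yaw=[0,0,0,0,0,0,0,0,0,0,0,0],
)

```text
t: 27.35
position: [0.5613, 0.1068, 0.0996]
eef_rot: [2.111, 2.271, 0.044]
ft_force: [-0.0, -1.0, -0.4]
opening: -0.0
```

```bash
python3 -c "
from cell import *; from h import *
st(sense())"
```

```text
t27.35 pos [0.5613 0.1068 0.0996] bay xy mm [-143.5   95.5] phi 1.6436 tilt [ 0.049 -0.007] Fbay -0.08 -1.02 open -0.0
```

Request:
drive_tool(
  hand=[0,0,0,0,0,0,0,0],
  linear=[
    [1.4,1.2,0],
    [0.2,1.0,0],
    [0,0.4,0],
    [0,0.3,0],
    [0,0.3,0],
    [0,0.3,0],
    [0,0.3,0],
    [0,0.4,0],
  ],
  yaw=[0,0,0,0,0,0,0,0],
)

```text
t: 28.02
position: [0.5999, 0.1234, 0.1008]
eef_rot: [2.118, 2.274, 0.031]
ft_force: [-7.3, 1.9, 3.8]
opening: 0.004
```

```bash
python3 -c "
from cell import *; from h import *
st(sense())"
```

```text
t28.02 pos [0.5999 0.1234 0.1008] bay xy mm [-103.8  109.4] phi 1.6417 tilt [ 0.039 -0.008] Fbay -7.11 2.41 open 0.004
```

Request:
drive_tool(
  hand=[0,0],
  linear=[
    [0,0.5,0],
    [0,0.5,0],
  ],
  yaw=[0,0],
)

```text
t: 28.18
position: [0.6029, 0.1234, 0.0994]
eef_rot: [2.13, 2.283, 0.008]
ft_force: [-11.2, 0.2, 7.1]
opening: 0.001
```

```bash
python3 -c "
from cell import *; from h import *
st(sense())"
```

```text
t28.18 pos [0.6029 0.1234 0.0994] bay xy mm [-100.8  109.1] phi 1.6401 tilt [ 0.018 -0.01 ] Fbay -11.15 0.97 open 0.001
```

Request:
drive_tool(
  hand=[0,0],
  linear=[
    [0,0.4,0],
    [0,0.4,0],
  ],
  yaw=[0,0],
)

```text
t: 28.35
position: [0.6041, 0.1231, 0.0977]
eef_rot: [2.14, 2.292, -0.015]
ft_force: [-6.7, 0.0, 5.6]
opening: -0.002
```

```bash
python3 look.py t12
```

```text
t28.35 pos [0.6041 0.1231 0.0977] bay xy mm [-99.7 108.8] phi 1.6394 tilt [-0.002 -0.011] Fbay -6.72 0.51 open -0.002
crate [0.712  0.0197 0.0641] size [181.32037353515625, 280.6224060058594] in bay [ 0.6643 -2.0842] yaw -0.006795353167514492
L bay mm [-88.5521 113.5248]
R bay mm [ -90.115  -116.4699]
```

Request:
drive_tool(
  hand=[0,0,0],
  linear=[
    [0,0.5,-0.1],
    [0,0.6,-0.1],
    [0,0.6,-0.1],
  ],
  yaw=[0,0,0],
)

```text
t: 28.65
position: [0.6059, 0.1232, 0.0971]
eef_rot: [-2.129, -2.278, 0.065]
ft_force: [-11.7, -0.8, 9.6]
opening: -0.001
```

```bash
python3 -c "
from cell import *; from h import *
st(sense())"
```

```text
t28.65 pos [0.6059 0.1232 0.0971] bay xy mm [-97.9 108.7] phi 1.6383 tilt [-0.045 -0.015] Fbay -11.73 0.0 open -0.001
```

Request:
drive_tool(
  hand=[0,0,0,0],
  linear=[
    [0,0.55,-0.2],
    [0,0.55,-0.2],
    [0,0.55,-0.2],
    [0,0.55,-0.2],
  ],
  yaw=[0,0,0,0],
)

```text
t: 28.98
position: [0.6081, 0.1233, 0.0977]
eef_rot: [-2.104, -2.247, 0.128]
ft_force: [-8.9, 1.1, 4.7]
opening: -0.002
```

```bash
python3 -c "
from cell import *; from h import *
st(sense())"
```

```text
t28.98 pos [0.6081 0.1233 0.0977] bay xy mm [-95.6 108.7] phi 1.6372 tilt [-0.101 -0.019] Fbay -8.82 1.75 open -0.002
```

Request:
drive_tool(
  hand=[0,0,0],
  linear=[
    [0,0.65,-0.2],
    [0,0.65,-0.2],
    [0,0.65,-0.2],
  ],
  yaw=[0,0,0],
)

```text
t: 29.23
position: [0.6102, 0.1235, 0.0979]
eef_rot: [-2.079, -2.218, 0.185]
ft_force: [-12.3, -0.5, 8.5]
opening: 0.001
```

```bash
python3 -c "
from cell import *; from h import *
st(sense())"
```

```text
t29.23 pos [0.6102 0.1235 0.0979] bay xy mm [-93.6 108.7] phi 1.6366 tilt [-0.153 -0.023] Fbay -12.26 0.42 open 0.001
```

```bash
python3 - <<'E'
from look import *
for i in range(16):
    c=camera("top")
    if i%4==0:
        s=sense(); print(s["t"],np.round(s["ft_force"],1))
corners(c); st(sense())
E
```

```text
29.2833 [-14.    0.2   9.4]
29.4833 [-12.1   0.3   7.3]
29.6833 [-12.3  -0.2   7.7]
29.8833 [-11.8   0.4   7.7]
crate [0.7116 0.0193 0.0676] size [181.3512420654297, 280.48968505859375] in bay [ 0.1961 -2.4084] yaw -0.003330393335807258
L bay mm [-89.4204 112.8906]
R bay mm [ -90.1864 -117.1081]
t30.03 pos [0.6101 0.1235 0.0979] bay xy mm [-93.6 108.7] phi 1.6366 tilt [-0.152 -0.023] Fbay -12.46 1.14 open -0.002
```

Request:
drive_tool(
  hand=[0,0,0,0,0,0],
  linear=[
    [0,-1.5,0],
    [0,-3.0,0],
    [0,-3.0,0],
    [0,-3.0,1.0],
    [0,-1.0,1.5],
    [0,-0.6,0.8],
  ],
  yaw=[0,0,0,0,0,0],
)

```text
t: 30.53
position: [0.4827, 0.1133, 0.0845]
eef_rot: [-2.083, -2.218, 0.181]
ft_force: [0.2, -0.0, 0.0]
opening: 0.002
```

```bash
python3 -c "
from cell import *; from h import *
st(sense())"
```

```text
t30.53 pos [0.4827 0.1133 0.0845] bay xy mm [-221.4  107.6] phi 1.6345 tilt [-0.149 -0.022] Fbay 0.2 -0.02 open 0.002
```

Request:
drive_tool(
  hand=[0,0,0,0,0,0,0,0,0,0,0,0],
  linear=[
    [0,-0.5,0.7],
    [0,-0.5,0.3],
    [0,-0.8,0.3],
    [0,-0.8,0.3],
    [0,-0.8,0.3],
    [0,-0.8,0.3],
    [0,-0.8,0.3],
    [0,-0.8,0.3],
    [0,-0.8,0.3],
    [0,-0.8,0.3],
    [0,-0.8,0.3],
    [0,-0.8,0.3],
  ],
  yaw=[0,0,0,0,0,0,0,0,0,0,0,0],
)

```text
t: 31.53
position: [0.4337, 0.1112, 0.0728]
eef_rot: [-2.134, -2.271, 0.057]
ft_force: [4.6, -1.2, 6.3]
opening: 0.002
```

```bash
python3 - <<'E'
from cell import *; from h import *
import cv2
st(sense())
c=camera("scene"); cv2.imwrite("pics/s2.png",cv2.resize(cv2.convertScaleAbs(c["frame"][190:330,330:470,::-1],alpha=1.5),None,fx=4,fy=4,interpolation=cv2.INTER_CUBIC))
c=camera("top"); cv2.imwrite("pics/t13.png",cv2.resize(cv2.convertScaleAbs(c["frame"][150:290,160:300,::-1],alpha=1.5),None,fx=4,fy=4,interpolation=cv2.INTER_CUBIC))
E
```

```text
t31.53 pos [0.4337 0.1112 0.0728] bay xy mm [-270.5  108.9] phi 1.6331 tilt [-0.043 -0.01 ] Fbay 4.47 -1.47 open 0.002
```

View pics/s2.png

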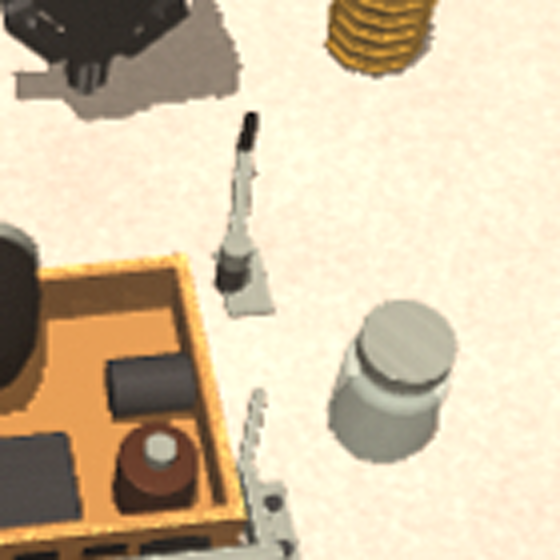

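View pics/t13.png

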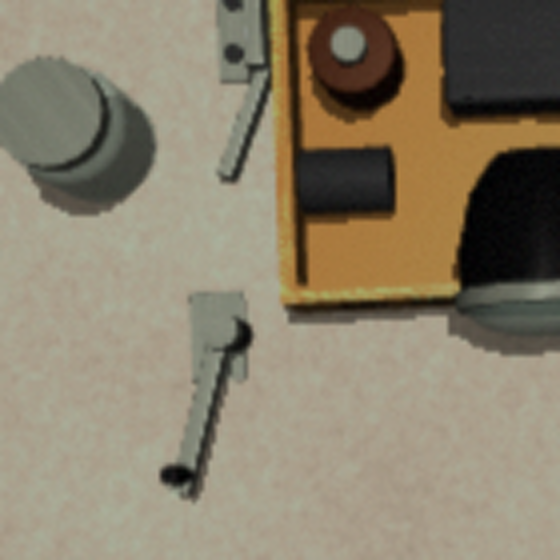

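```bash
python3 - <<'E'
from cell import *; from h import *
cs=camera("scene");ct=camera("top")
a=ray(cs,330+252/4-.4,190+118/4-.4,.074); b=ray(ct,160+174/4-.4,150+475/4-.4,.076)
print(a,b); p=(a+b)/2
ax=fwd(BAY,(-.101,.175)); l=inv(BAY,p)-[-.101,.175]; th=np.arctan2(-l[0],-l[1]); print(p,ax,l,th)
print("pin from angle",fwd(BAY,(-.101-.08*np.sin(th),.175-.08*np.cos(th))))
s=sense(); st(s)
E
```

```text
[0.51741383 0.20583343] [0.5218635  0.20335828]
[0.51963866 0.20459585] [0.59805664 0.18910544] [-0.07712361  0.02100668] 1.8367220804515758
pin from angle [0.51957323 0.20460878]
t31.73 pos [0.4332 0.1112 0.0728] bay xy mm [-270.9  109. ] phi 1.633 tilt [-0.045 -0.01 ] Fbay 2.92 -0.14 open 0.003
```

Request:
drive_tool(
  hand=[0,0,0,0,0,0,0,0],
  linear=[
    [0,0,-3.5],
    [1.0,0.3,-3.8],
    [2.6,1.2,-2.2],
    [2.8,2.0,-0.5],
    [2.8,2.2,0],
    [2.4,2.2,0],
    [0.8,1.0,0],
    [0,0,0],
  ],
  yaw=[-0.009,0,0,0,0,0,0,0],
)

```text
t: 32.4
position: [0.5264, 0.2489, 0.175]
eef_rot: [-2.129, -2.277, 0.043]
ft_force: [-0.2, 0.1, 0.7]
opening: -0.001
```

```bash
python3 -c "
from cell import *; from h import *
st(sense())"
```

```text
t32.40 pos [0.5264 0.2489 0.175 ] bay xy mm [-168.2  239.7] phi 1.638 tilt [-0.036 -0.004] Fbay -0.17 0.09 open -0.001
```

Request:
drive_tool(
  hand=[0,0,0,0,0],
  linear=[
    [0,-0.6,2.4],
    [-0.2,-0.4,2.0],
    [-0.4,0,0.2],
    [-0.6,0,0],
    [-0.6,0,0],
  ],
  yaw=[0,0,0,0,0],
)

```text
t: 32.82
position: [0.5172, 0.2297, 0.1301]
eef_rot: [-2.128, -2.282, 0.039]
ft_force: [0.3, 0.0, -0.1]
opening: 0.001
```

```bash
python3 - <<'E'
from cell import *; from h import *
import cv2
st(sense())
c=camera("scene"); cv2.imwrite("pics/s3.png",cv2.resize(cv2.convertScaleAbs(c["frame"][150:300,320:470,::-1],alpha=1.5),None,fx=4,fy=4,interpolation=cv2.INTER_CUBIC))
E
```

```text
t32.82 pos [0.5172 0.2297 0.1301] bay xy mm [-178.8  221.2] phi 1.6406 tilt [-0.033 -0.004] Fbay 0.26 0.0 open 0.001
```

View pics/s3.png

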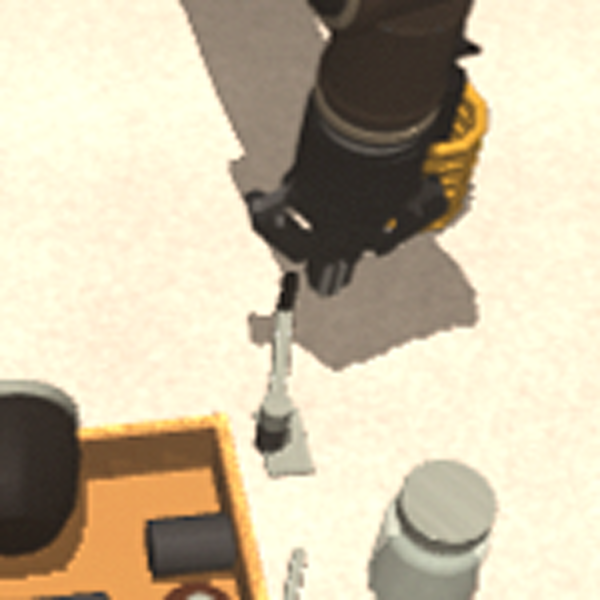

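Request:
drive_tool(
  hand=[0,0,0,0],
  linear=[
    [-0.8,0,0],
    [-1.0,0,0],
    [-1.2,0,0],
    [-1.4,0,0],
  ],
  yaw=[0,0,0,0],
)

```text
t: 33.2
position: [0.522, 0.1825, 0.1335]
eef_rot: [-2.13, -2.281, 0.031]
ft_force: [0.3, 2.3, -0.9]
opening: -0.002
```

```bash
python3 - <<'E'
from cell import *; from h import *
import cv2
st(sense())
c=camera("scene"); cv2.imwrite("pics/s4.png",cv2.resize(cv2.convertScaleAbs(c["frame"][150:300,320:470,::-1],alpha=1.5),None,fx=4,fy=4,interpolation=cv2.INTER_CUBIC))
E
```

```text
t33.20 pos [0.522  0.1825 0.1335] bay xy mm [-177.4  173.8] phi 1.6393 tilt [-0.028 -0.001] Fbay 0.51 2.27 open -0.002
```

View pics/s4.png

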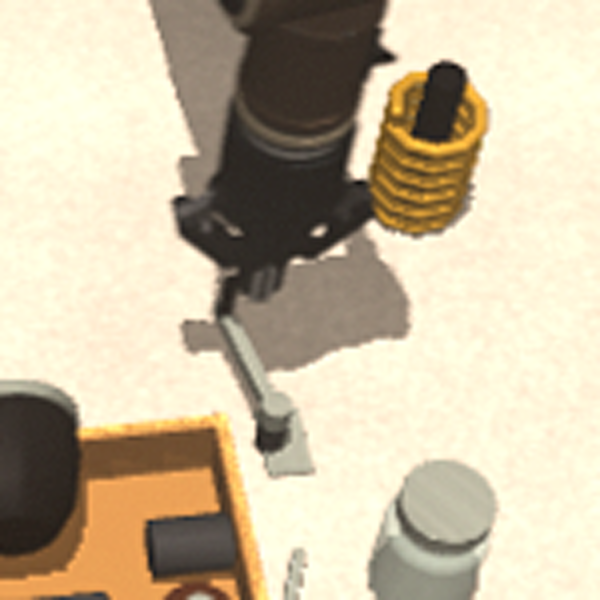

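Request:
drive_tool(
  hand=[0,0,0],
  linear=[
    [-1.0,0.3,0.2],
    [-1.0,0.5,0.2],
    [-0.8,0.6,0],
  ],
  yaw=[0,0,0],
)

```text
t: 33.5
position: [0.5393, 0.1504, 0.1307]
eef_rot: [-2.134, -2.281, 0.029]
ft_force: [-0.5, 1.6, -0.3]
opening: 0.001
```

```bash
python3 -c "
from cell import *; from h import *
st(sense())"
```

```text
t33.50 pos [0.5393 0.1504 0.1307] bay xy mm [-162.3  140.6] phi 1.6372 tilt [-0.026 -0.001] Fbay -0.39 1.62 open 0.001
```

Request:
drive_tool(
  hand=[0,0,0,0,0],
  linear=[
    [0.6,-1.2,0],
    [0.2,-2.0,0],
    [-0.8,-0.8,0],
    [-1.2,0,0],
    [-0.4,0,0],
  ],
  yaw=[0,0,0,0,0],
)

```text
t: 33.92
position: [0.5021, 0.1276, 0.1316]
eef_rot: [-2.137, -2.282, 0.027]
ft_force: [1.0, 0.3, 0.3]
opening: 0.002
```

```bash
python3 - <<'E'
from cell import *; from h import *
import cv2
st(sense())
c=camera("scene"); cv2.imwrite("pics/s5.png",cv2.resize(cv2.convertScaleAbs(c["frame"][150:300,320:470,::-1],alpha=1.5),None,fx=4,fy=4,interpolation=cv2.INTER_CUBIC))
E
```

```text
t33.92 pos [0.5021 0.1276 0.1316] bay xy mm [-201.1  120.5] phi 1.6364 tilt [-0.022 -0.003] Fbay 1.04 0.21 open 0.002
```

View pics/s5.png

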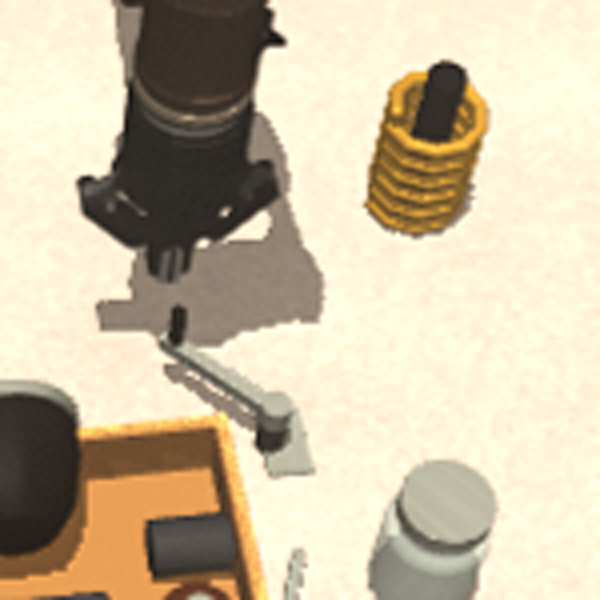

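Request:
drive_tool(
  hand=[0,0,0,0,0,0],
  linear=[
    [-0.3,1.2,0],
    [-0.3,1.0,0],
    [-0.3,1.0,0.1],
    [-0.3,1.0,0],
    [-0.3,1.0,0],
    [-0.2,1.0,0],
  ],
  yaw=[0,0,0,0,0,0],
)

```text
t: 34.47
position: [0.5608, 0.1044, 0.1282]
eef_rot: [-2.125, -2.28, 0.078]
ft_force: [-4.0, -6.0, 6.3]
opening: -0.001
```

```bash
python3 -c "
from cell import *; from h import *
st(sense())"
```

```text
t34.47 pos [0.5608 0.1044 0.1282] bay xy mm [-144.2   93.2] phi 1.6414 tilt [-0.051 -0.02 ] Fbay -4.42 -5.65 open -0.001
```

```bash
python3 - <<'E'
from cell import *; from h import *
import cv2
c=camera("scene"); cv2.imwrite("pics/s6.png",cv2.resize(cv2.convertScaleAbs(c["frame"][170:300,310:440,::-1],alpha=1.5),None,fx=4.5,fy=4.5,interpolation=cv2.INTER_CUBIC))
c=camera("wrist"); cv2.imwrite("pics/w6.png",c["frame"][:,:,::-1])
st(sense())
E
```

```text
t34.57 pos [0.5626 0.1038 0.1282] bay xy mm [-142.4   92.4] phi 1.641 tilt [-0.048 -0.021] Fbay -3.44 -9.25 open 0.006
```

View pics/s6.png

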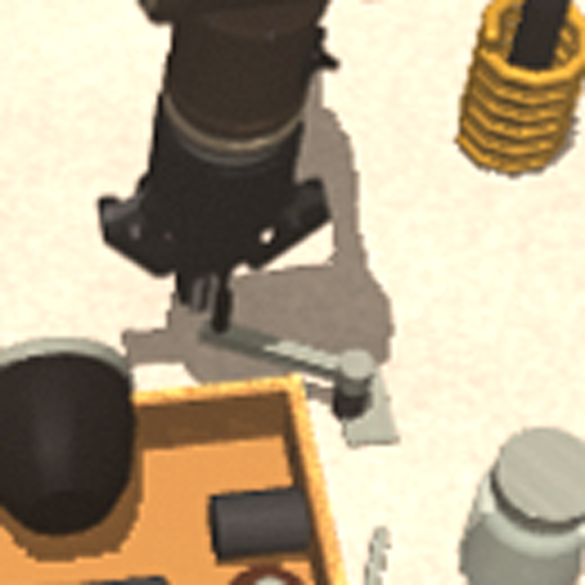

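View pics/w6.png

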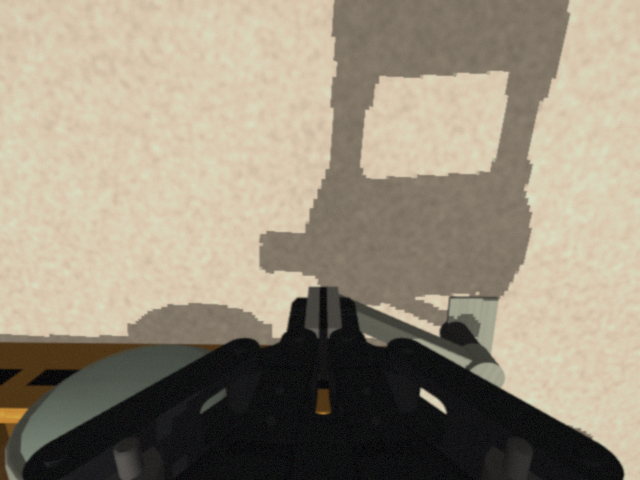

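Request:
drive_tool(
  hand=[0,0,0,0,0],
  linear=[
    [-0.4,-0.8,0],
    [0,-2.2,0],
    [0.8,-2.0,0],
    [1.6,0,0],
    [1.2,0,0],
  ],
  yaw=[0,0,0,0,0],
)

```text
t: 34.98
position: [0.5136, 0.1281, 0.1295]
eef_rot: [-2.138, -2.276, 0.072]
ft_force: [0.7, -0.1, 0.1]
opening: 0.004
```

```bash
python3 - <<'E'
from cell import *; from h import *
import cv2
st(sense())
c=camera("scene"); cv2.imwrite("pics/s7.png",cv2.resize(cv2.convertScaleAbs(c["frame"][170:300,310:440,::-1],alpha=1.5),None,fx=4.5,fy=4.5,interpolation=cv2.INTER_CUBIC))
c=camera("top"); cv2.imwrite("pics/t14.png",cv2.resize(cv2.convertScaleAbs(c["frame"][170:300,180:310,::-1],alpha=1.5),None,fx=4.5,fy=4.5,interpolation=cv2.INTER_CUBIC))
E
```

```text
t34.98 pos [0.5136 0.1281 0.1295] bay xy mm [-189.6  120.2] phi 1.634 tilt [-0.045 -0.021] Fbay 0.67 -0.11 open 0.004
```

View pics/s7.png

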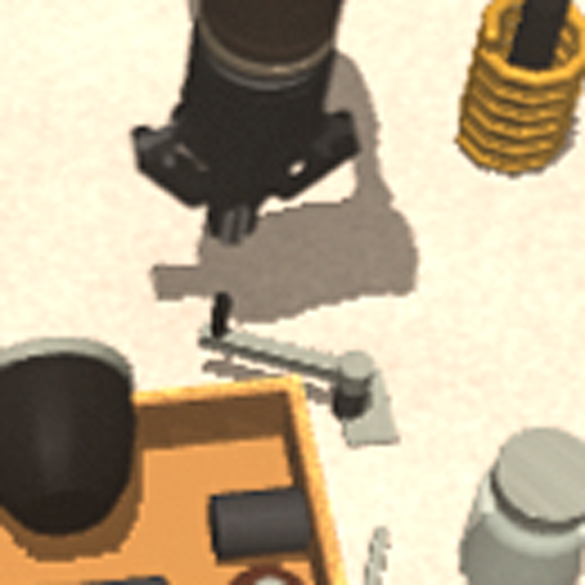

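View pics/t14.png

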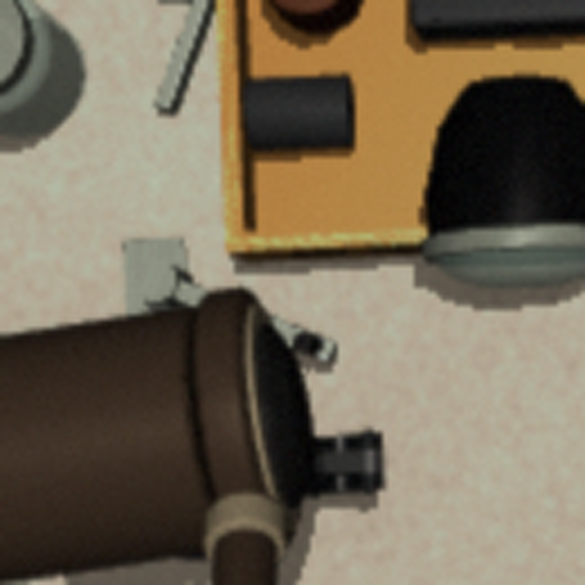

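```bash
python3 - <<'E'
from cell import *; from h import *
cs=camera("scene");ct=camera("top")
a=ray(cs,310+222/4.5-.4,170+297/4.5-.4,.074); b=ray(ct,180+305/4.5-.4,170+342/4.5-.4,.076)
for p in (a,b):
    l=inv(BAY,p)-[-.101,.175]; print(inv(BAY,p)*1000,np.arctan2(-l[0],-l[1]),np.linalg.norm(l))
E
```

```text
[-139.11360508  102.61258341] 0.48463980270758444 0.08180822068679253
[-133.13536358  101.75331474] 0.41344059806100203 0.07998598935637383
```

Request:
drive_tool(
  hand=[0,0,0,0],
  linear=[
    [-0.9,1.0,0.1],
    [-0.5,0.8,0],
    [0,0.6,0],
    [0.2,0.4,0],
  ],
  yaw=[0,0,0,0],
)

```text
t: 35.52
position: [0.5471, 0.1152, 0.1274]
eef_rot: [-2.137, -2.281, 0.072]
ft_force: [0.0, 0.1, 0.3]
opening: -0.005
```

```bash
python3 -c "
from cell import *; from h import *
st(sense())"
```

```text
t35.52 pos [0.5471 0.1152 0.1274] bay xy mm [-157.   104.9] phi 1.6362 tilt [-0.043 -0.023] Fbay 0.04 0.08 open -0.005
```

Request:
drive_tool(
  hand=[0,0,0,0],
  linear=[
    [0,0.6,0],
    [0,0.7,0],
    [0,0.7,0],
    [0,0.7,0],
  ],
  yaw=[0,0,0,0],
)

```text
t: 35.85
position: [0.5761, 0.1156, 0.1253]
eef_rot: [-2.137, -2.277, 0.077]
ft_force: [-1.2, -0.8, 0.4]
opening: 0.002
```

```bash
python3 -c "
from cell import *; from h import *
st(sense())"
```

```text
t35.85 pos [0.5761 0.1156 0.1253] bay xy mm [-128.1  103.2] phi 1.6346 tilt [-0.047 -0.024] Fbay -1.28 -0.69 open 0.002
```

Request:
drive_tool(
  hand=[0,0,0],
  linear=[
    [0,0.5,0],
    [0,0.4,0],
    [0,0.4,0],
  ],
  yaw=[0,0,0],
)

```text
t: 36.1
position: [0.5911, 0.1166, 0.1243]
eef_rot: [-2.137, -2.277, 0.078]
ft_force: [-1.1, -0.8, 1.3]
opening: -0.003
```

```bash
python3 -c "
from cell import *; from h import *
st(sense())"
```

```text
t36.10 pos [0.5911 0.1166 0.1243] bay xy mm [-113.1  103.2] phi 1.6347 tilt [-0.047 -0.024] Fbay -1.14 -0.75 open -0.003
```

Near the stop; continue gently until the force rises.

Request:
drive_tool(
  hand=[0,0],
  linear=[
    [0,0.2,0],
    [0,0.2,0],
  ],
  yaw=[0,0],
)

```text
t: 36.27
position: [0.5921, 0.1169, 0.1235]
eef_rot: [-2.132, -2.271, 0.091]
ft_force: [-7.2, 0.5, 3.9]
opening: -0.001
```

```bash
python3 - <<'E'
from look import *
st(sense())
c=camera("scene"); cv2.imwrite("pics/s8.png",cv2.resize(cv2.convertScaleAbs(c["frame"][180:310,300:430,::-1],alpha=1.5),None,fx=4.5,fy=4.5,interpolation=cv2.INTER_CUBIC))
E
```

```text
t36.27 pos [0.5921 0.1169 0.1235] bay xy mm [-112.1  103.4] phi 1.6347 tilt [-0.058 -0.025] Fbay -7.17 1.01 open -0.001
```

View pics/s8.png

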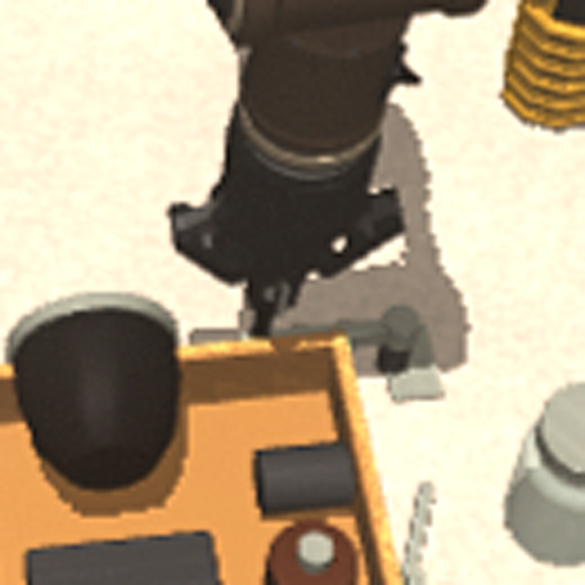

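Request:
drive_tool(
  hand=[0,0,0,0,0,0,0],
  linear=[
    [0,-0.8,0],
    [0,-2.5,0],
    [0,-3.5,0],
    [0,-3.5,-1],
    [0,-3,-2],
    [0,-1,-1],
    [0,0,0],
  ],
  yaw=[0,0,0,0,0,0,0],
)

```text
t: 36.9
position: [0.4465, 0.1097, 0.171]
eef_rot: [-2.135, -2.275, 0.079]
ft_force: [0.1, -0.0, 0.6]
opening: 0.002
```

```bash
python3 - <<'E'
from look import *
st(sense())
c=camera("top"); corners(c)
cv2.imwrite("pics/t15.png",cv2.convertScaleAbs(c["frame"][:,:,::-1],alpha=1.4))
u=c["frame"]
cv2.imwrite("pics/t15z.png",cv2.resize(cv2.convertScaleAbs(u[170:290,180:310,::-1],alpha=1.6),None,fx=4.5,fy=4.5,interpolation=cv2.INTER_CUBIC))
c=camera("scene"); cv2.imwrite("pics/s9.png",cv2.resize(cv2.convertScaleAbs(c["frame"][180:310,300:430,::-1],alpha=1.5),None,fx=4.5,fy=4.5,interpolation=cv2.INTER_CUBIC))
E
```

```text
t36.90 pos [0.4465 0.1097 0.171 ] bay xy mm [-257.8  106.5] phi 1.6351 tilt [-0.05  -0.022] Fbay 0.08 -0.01 open 0.002
crate [0.7115 0.0192 0.0727] size [179.96917724609375, 280.90655517578125] in bay [ 0.1325 -2.4679] yaw 0.0017684033410959726
L bay mm [-90.0708 112.3727]
R bay mm [ -89.664  -117.6269]
```

View pics/t15z.png

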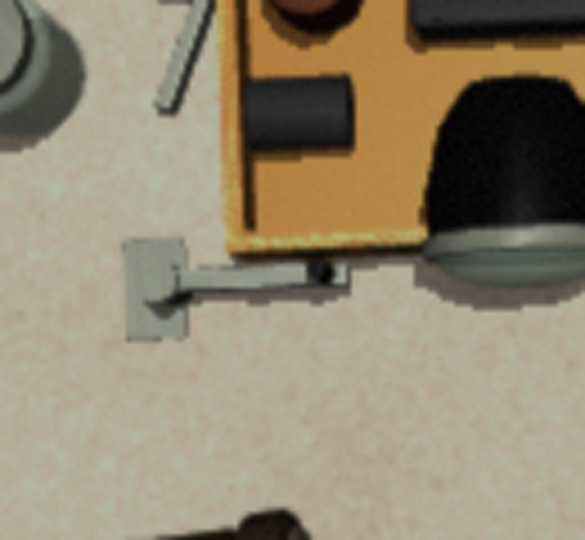

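View pics/s9.png

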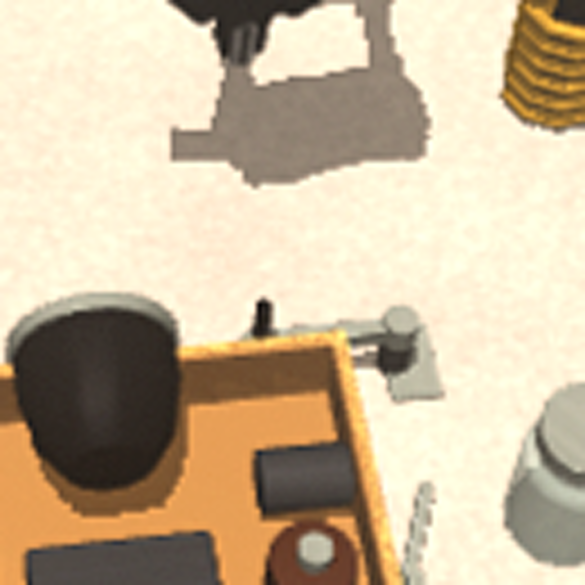

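View pics/t15.png

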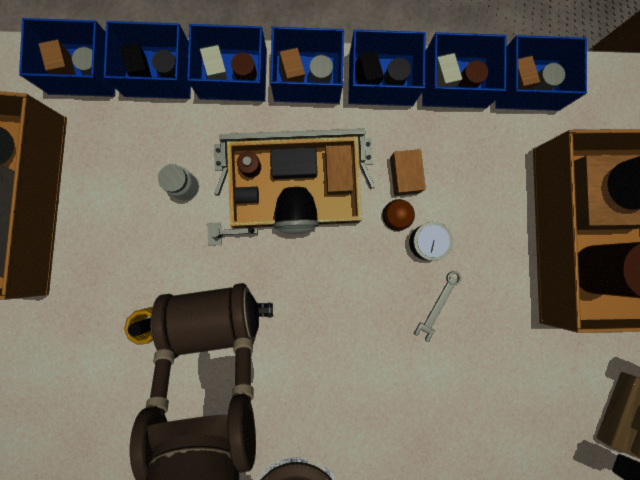

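```bash
python3 -c "
from cell import *
print(sense()['t']); print(job_done())"
```

```text
37.0
the job is handed in; nothing more can be done
None
```

The crate is home on both buffers and the catch is shut behind it. I handed the job in at 37.0 s of the 72 s allowed.

- **Crate:** I walked it in with alternating nudges on its two near corners, then pressed the left near corner at about 12 N along the bay for roughly 0.8 s. Adding friction, the highest total force I read on the crate was about 17 N, below the 20 N limit. I only read it between moves, so short peaks in between are unknown.
- **Home position:** the last top picture puts the near corners at bay x = -90.1 mm (left) and -89.7 mm (right), against a home line of -90 mm. The crate's yaw is about 0.002 rad.
- **Catch:** I pushed its pin round until it met the stop, at about 7 N. In the last picture the bar lies parallel to the near wall. I did not work out its final angle from a pin position.
- **Bystanders and lamp:** all six other things look unmoved in the last picture, judged by eye. I saw no touch on the headlamp, and the arm was clear of everything at hand-in with about zero wrist force.

**What went wrong on the way:**
- The tool tilted a little with each push. I corrected this four times by dragging the fingertips backwards on the bare bench. One of those presses reached 30 N on the bench.
- The first push on the catch pin slipped past it and reached about 10 N sideways. I backed off, measured the pin again and redid it.
- In the first measurement of the bay from the top picture, points were off by up to 2.7 mm. The later crate readings agreed with where it met the buffers.

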